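Put the respirator battery packs on charge

TASK

Put every respirator battery pack you find on charge. Take each one off the rack by tilting its lower end up and then lifting its hook off the bracket (one may be lying on the desk instead), lay it on the sprung pad of a free charger bay and press it down until the catch snaps over its foot. When all are latched, push the supply's mains lever over to on; do not knock over the glass mug or the cups.

Things in the scene. Friction and masses are not known exactly. Their poses are not given: they have to be found in the camera images.
- packa_mid (a point): Centre of battery pack A, hung on a bracket; absent in some starts. All packs are alike: grey block 90 (own x) x 45 (y) x 33 mm (z), 0.2 kg, flat underside 16.5 mm below this point, labelled face at +z. Its x runs from the lower end, where a foot flange 6 mm thick sticks out 10 mm more at the underside (x -45 to -55), to the upper end (+45), which has the hook.
- packb_mid (a point): Centre of pack B, as A, hung on a bracket or absent. Underside of every pack: a channel along x, 28 mm wide, 13 mm deep. In it at the upper end is a hook: its web, inner face at x = +38, is as deep as the channel; its toe, 4 mm thick, runs back from there to x = +28, flush with the underside. A cross rib 6 mm high hangs from the channel's roof at x = -14 to -20.
- packc_mid (a point): Centre of pack C, as A, hung on a bracket or absent. Hanging, a pack slopes 40 degrees: its x points up and away from the robot, its lower end is nearest the robot, the label faces up and to the robot. Grip it across its 45 mm width near the lower end (x about -25 mm), where nothing lies beneath it; neighbours are 45 mm away.
- packd_mid (a point): Centre of pack D, the same block with the same axes as A, but lying flat on the desk, label up, in front of the robot; absent in some starts.
- rack: Fixed steel rack, 250 mm wide (y), origin on the desk below its middle. Three brackets, 90 mm apart in y, slope up 40 degrees to the rack's +x (away from the robot). Each is a flat tongue 20 mm wide, 50 mm long up the slope, 5 mm thick, on a stem; the board behind is 23 mm below the tongue's top face. It lies inside a hanging pack's channel.
- bracket1 (a point): Middle of the upper edge of the right-hand (-y) tongue, top face: here the hook's web bears and here the pack pivots. It lies 38 mm along x and -3.5 mm along z from the centre of the pack hanging there, in the pack's axes. The toe is under this edge with 4 mm of play, so the pack cannot be lifted straight off the slope.
- bracket2 (a point): The same point of the middle tongue. A hanging pack's rib lies 2 mm beyond the tongue's lower edge, so the pack cannot be slid up the slope while flat. Pivot the lower end up 0.15 to 0.3 rad (0.22 is good) about this edge to raise the rib clear; keeping that tilt, slide it 12 to 16 mm up the slope, then lift the hook away square to the slope.
- bracket3 (a point): The same point of the left-hand (+y) tongue.
- charger: Fixed white charger base, 150 mm (x) x 300 mm (y) x 30 mm, origin under its centre. Four equal bays 82 mm apart along y; any pack fits any bay. Each has a sprung pad, 84 x 40 mm, standing 24 mm above the deck when empty; at the far end a wall (face at x = +47.5 mm from the bay's centre, top 36 mm over the deck); at the robot's end a spring catch.
- bay1 (a point): Centre of the right-hand (-y) bay, on the deck, 30 mm over the desk; x away from the robot, z up. A pack goes on the raised pad level, label up, its x along the bay's x, its centre over this point or up to 2 mm farther, 4 mm nearer. Its centre is then 40.5 mm over the deck; latched, about 20 mm.
- bay2 (a point): The same point of the second bay from -y. The catch's nose reaches to x = -49 mm from here; it is flat underneath, 9 mm over the deck, with a steep ramp above it up to 34 mm. Pressed down, a pack's foot flange pushes the catch back towards the robot, and the catch then springs over the flange and holds the pack down.
- bay3 (a point): The same point of the third bay from -y. The pads' springs give 3.6 N at the top and 8.4 N at the bottom of their 24 mm travel (about 21 mm when latched); with the catch it takes 10 to 20 N on the middle of the pack's top to latch.
- bay4 (a point): The same point of the left-hand (+y) bay. Low side guides flank each bay at x = +12 to +44 mm, inner faces 27.5 mm either side of its centre line (5 mm clear of a pack), tops 18 mm over the deck: a pack more than 5 mm off to one side would be stopped by them when pressed.
- catch1 (a joint): How far the spring catch of bay 1 is pushed back towards the robot, m: 0 home (over the flange when a pack is latched), up to 0.013; spring 1.4 to 3 N.
- catch2 (a joint): How far the spring catch of bay 2 is pushed back towards the robot, m: 0 home (over the flange when a pack is latched), up to 0.013; spring 1.4 to 3 N.
- catch3 (a joint): How far the spring catch of bay 3 is pushed back towards the robot, m: 0 home (over the flange when a pack is latched), up to 0.013; spring 1.4 to 3 N.
- catch4 (a joint): How far the spring catch of bay 4 is pushed back towards the robot, m: 0 home (over the flange when a pack is latched), up to 0.013; spring 1.4 to 3 N.
- switch (a joint): Mains lever of the supply, rad: about 0 is off (leaning 0.5 rad towards the supply's -x, the robot), 1.0 is on (leaning away). It stays where it is left; push it over.
- switch_tip (a point): Tip of the mains lever, the centre of its 26 mm ball, 70 mm from its hinge. The lever stands on a 60 mm high grey supply box 110 x 65 mm, its pivot about 80 mm above the desk.
- supply: Grey supply box, fixed, 110 x 65 x 60 mm, origin under its centre; the lever swings along its x axis.
- mug: Glass mug, 110 mm high, standing on the desk as a bystander; origin at its foot, z up.
- cups: Stack of paper cups, 85 mm high, a bystander; origin at its foot, z up.
Things that resemble listed ones, but are neither listed nor needed, are in the scene too. Leave any blue, green or pink look-alike of the part that bears packd_mid alone.

How it is judged:
By the outcome, as a careful person would: the job done as asked, in the order asked, and still so for the second after the job is handed in, with the robot touching nothing.
Of packa, packb, packc, packd only 3 to 4 are there at a start; the rules pass over those that are not, and their reading is None.
At some moment in a run one of packd may be knocked a few centimetres aside while the robot is not near it.
Once in a run the grip may slacken for a moment while it holds something.
It also fails if it takes over 210 s, if anything falls off the work surface, if the arm or the gripper's body presses on something with over 40 N, if the wrist force passes 120 N, or if a joint passes its speed limit or range.

ROBOT

A 7-joint arm with a two-finger parallel gripper is mounted at the origin on the work surface. World frame = base frame: x ahead of the robot, y to its left, z up, the work surface at z = 0. Lengths are in m, angles in rad, forces in N, time in s.
With the tool pointing down it reaches from about 0.4 to 0.85 m from the base axis. Payload 4.5 kg.
Tool frame: the origin (TCP) lies at the very end of the fingers, on their centre line; the grasp point (between the pads) lies 19 mm behind it (r.pinch_z is the distance from the TCP to the grasp point, in m); z points along the fingers, y is the line along which they close (so a half turn about z gives the same grasp; the last joint's range is limited). The gripper opens to 88 mm and grips with 3 to 60 N. Pads are 18 mm wide; open, the fingers measure 123 mm over their backs; the gripper's body (75 mm by 187 mm) begins 45 mm behind the grasp point.
Start: joints at [-1.297, 0.689, -0.195, 1.565, 0.157, 0.902, -0.215], TCP at [0.148, 0.607, 0.239] pointing down, gripper open.
Joint ranges: [-3.01, 3.01], [-0.46, 2.08], [-1.47, 1.51], [0.13, 2.56], [-1, 4.14], [0.04, 2.09], [-2.66, 2.66]. Speed limits (rad/s): [2.57, 2.57, 3.14, 3.14, 3.14, 3.14, 3.14].

INTERFACE

Orientations are given as a unit quaternion [x, y, z, w].
In Python, from plant import r, cams gives the robot as it stands.
- The arm moves only by the shell command python3 -m pendant 'ROWS' [FORCE]. ROWS is JSON, a list of rows, each a list of 3 entries, a list of its own where there are three numbers: the closure, from -1 (fully open) to 1 (shut), then the shift along the tool's x, y, z in mm, then the turn, a rotation vector about the tool's x, y, z in degrees. A call has 1 to 8 rows; each row shifts and turns the commanded pose from where the row before left it, along the tool's axes as they then stand; what a row does not reach is not made up. A row lasts 1/8 s, in which the tool goes at most 62.5 mm and 10.7 degrees, less where a joint would pass 70% of its speed; a pose out of reach is approached as far as the arm can. A call with a gripper value outside its range is refused whole. The fingers move at their own pace and stop on an object; FORCE is the grip in N (left out, the last holds). Time passes only in rows, so rows that do not move let the fingers close. It gives the time, the measured TCP pose, the force, the opening and the grip force at its end, in the units of the state.
- r.get_state(): the state, without advancing time (a new reading comes with each control period).
- cams.snapshot(name): name is "scene" or "top" or "wrist"; returns a dict with "img" (420x560x3 uint8, red, green, blue), "camera_matrix" (3x3 intrinsics, pixels), "D" ([k1, k2, p1, p2, k3] as OpenCV has them; the pictures are not rectified), "camera_from_world" (4x4, takes a point from world to camera coordinates); the wrist camera has in their place "tool_from_camera" (4x4, takes a point from camera to tool coordinates, whose origin is the TCP and whose axes are the flange's). Camera axes: x right, y up, looking along -z (the intrinsics and any distortion apply to the point x, -y, -z); pixel columns grow to the right and rows downward; lengths in m; the calibration is good to about 2 mm. A picture is of the moment at which its call begins: read the wrist's pose just before it. There is no depth.
- r.finish_job(): hands the job in; it is judged then, once.
The state is a dict: "clock": time; "q": joint angles; "qd": joint speeds; "joint_torque": joint torques, N m; "tool_pos": TCP position; "eef_rot": TCP orientation; "contact_force": force on the tool from outside, world axes, zero at the start; "moment": the same for the moment, N m; "opening": opening from 0.0 (shut) to 1.0 (fully open); "finger_force": force on a finger pad.
Only numpy, scipy, OpenCV 4.12 (cv2) and the standard library are available. Lean on these libraries where they do the work, as an engineer would, in place of code of your own. Each camera call takes 0.05 s, during which the arm holds its last target. There are 200 camera calls.

## Working session

There is one attempt and no reset: what is moved stays moved. The work goes in short steps, Python scripts to look and compute and a shell command to move; the robot and the scene stay as the last step left them, time stands still between calls to the robot, and variables do not carry over. Pictures are saved under pics/ and viewed, at most 14 in all, crops included, and the job is handed in when it is done.

```bash
ls; mkdir -p pics
python3 - <<'E'
from plant import r,cams
import cv2,numpy as np
print(r.get_state())
a=[]
for n in("scene","top"):
    s=cams.snapshot(n); cv2.imwrite(f"pics/{n}0.png",s["img"][:,:,::-1]); np.save(f"pics/{n}0.npy",s,allow_pickle=True)
    print(n,s["camera_matrix"],s["D"],s["camera_from_world"])
E
```

```text
pics
{'clock': 0.0, 'q': array([-1.29721471,  0.68999667, -0.19454957,  1.56633151,  0.15732046,
        0.90250198, -0.21511923]), 'qd': array([ 0.00100698, -0.00149022, -0.00064202,  0.00038064, -0.00181115,
       -0.00042459, -0.00058118]), 'joint_torque': array([-8.20214791e-05, -5.27553070e+01, -1.26661051e+00, -1.53419030e+01,
       -5.25708112e-02,  6.73777584e-03,  1.88115719e-04]), 'tool_pos': array([0.14831632, 0.60649865, 0.23790637]), 'eef_rot': array([ 1.19552223e-01,  9.92827487e-01, -9.19317027e-04, -4.73725320e-05]), 'contact_force': array([1.32472179, 0.63227708, 0.0852861 ]), 'moment': array([-0.00259501, -0.04205951, -0.04202682]), 'finger_force': 0.0, 'opening': 0.9979093129647172}
scene [[522.36679391   0.         279.59546523]
 [  0.         522.36679391 211.05466346]
 [  0.           0.           1.        ]] [0.0395968 0.        0.        0.        0.       ] [[-0.25859222  0.9659622  -0.00686171  0.10787003]
 [-0.79239544 -0.20805429  0.5734308   0.29611195]
 [ 0.55248487  0.15372193  0.81922527 -1.59945148]
 [ 0.          0.          0.          1.        ]]
top [[388.35964643   0.         277.02666954]
 [  0.         388.35964643 215.9583946 ]
 [  0.           0.           1.        ]] [-0.06156849  0.          0.          0.          0.        ] [[-0.02604439 -0.99938117 -0.02364252  0.03531597]
 [ 0.99601195 -0.02796095  0.08472533 -0.45909303]
 [-0.08533396 -0.02134161  0.99612381 -0.98527827]
 [ 0.          0.          0.          1.        ]]
```

View pics/scene0.png

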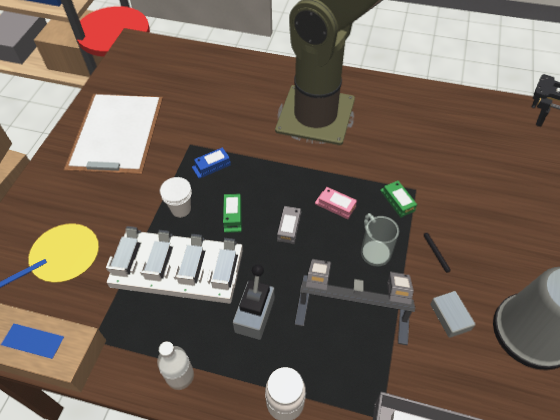

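View pics/top0.png

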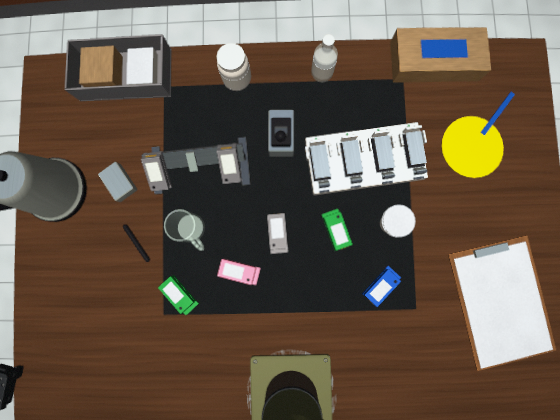

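The pictures show packs on the left (top view 155,172) and right (229,163) brackets, none on the middle one, and pack D on the desk (277,233). The charger is at right (365,158), the supply lever at (281,133) and the mug at (183,226), near the left pack. I'll enlarge the key area.

```bash
cat > h.py <<'E'
import cv2,numpy as np
from scipy.spatial.transform import Rotation as R
def ray(s,uv,T=None):
    """T = world_from_camera; returns origin, directions"""
    if T is None: T=np.linalg.inv(s["camera_from_world"])
    p=cv2.undistortPoints(np.array(uv,float).reshape(-1,1,2),s["camera_matrix"],np.array(s["D"])).reshape(-1,2)
    d=np.c_[p[:,0],-p[:,1],-np.ones(len(p))]@T[:3,:3].T
    return T[:3,3],d
def plane(s,uv,z,T=None):
    o,d=ray(s,uv,T); return o+d*((z-o[2])/d[:,2])[:,None]
def cross(s1,u1,s2,u2,T1=None,T2=None):
    o1,d1=ray(s1,u1,T1);o2,d2=ray(s2,u2,T2);out=[]
    for a,b in zip(d1,d2):
        k=np.linalg.lstsq(np.c_[a,-b],o2-o1,rcond=None)[0]
        p,q=o1+k[0]*a,o2+k[1]*b; out.append(np.r_[(p+q)/2,np.linalg.norm(p-q)])
    return np.array(out)
E
python3 - <<'E'
import cv2,numpy as np
a=cv2.imread("pics/top0.png")[100:270,135:435];b=cv2.imread("pics/scene0.png")[190:345,100:425]
cv2.imwrite("pics/t1.png",cv2.resize(a,(798,452),interpolation=cv2.INTER_CUBIC))
cv2.imwrite("pics/s1.png",cv2.resize(b,(800,382),interpolation=cv2.INTER_CUBIC))
E
```

```text
(no output)
```

View pics/t1.png

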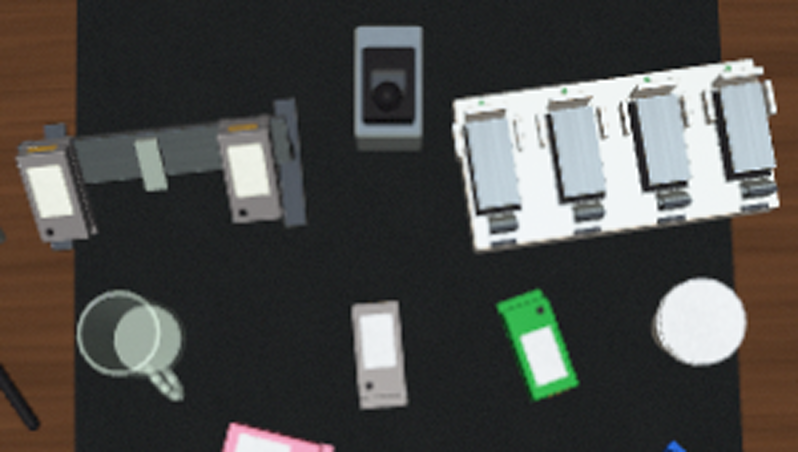

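View pics/s1.png

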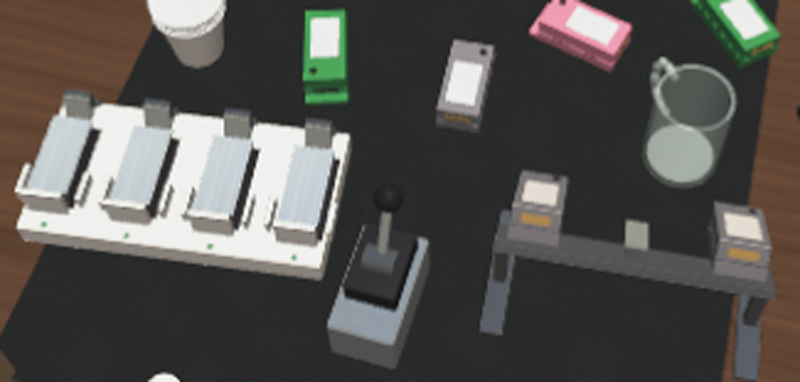

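The 2.66x crops show all four pads empty. Pack D's dot and flange are toward the robot, so its x points away. I'll turn the corners into positions.

Run:
```python
from h import *
np.set_printoptions(precision=4,suppress=True)
t=np.load("pics/top0.npy",allow_pickle=True).item();s=np.load("pics/scene0.npy",allow_pickle=True).item()
tu=lambda p:np.array(p,float)/2.66+[135,100]-.3
su=lambda p:np.array(p,float)/2.4615+[100,190]-.3
c=plane(t,tu([(453,102),(752,60),(779,207),(477,250)]),.03);print("charger",c,c.mean(0))
d=plane(t,tu([(351,305),(399,301),(407,404),(361,408)]),.033);print("D",d)
d=plane(t,tu([(362,316),(396,314),(401,371),(363,375)]),.033);print("Dlabel",d,d.mean(0))
# pads tops z=.054
print("padsrest",plane(t,tu([(464,118),(507,112),(519,206),(475,211), (712,84),(756,79),(775,170),(729,178)]),.054))
# labels: far-left, far-right, near-right, near-left in top view; 
print("right(-y) pack",cross(t,tu([(228,144),(263,139),(270,190),(235,197)]),s,su([(562,208),(526,205),(527,180),(561,184)])))
print("left pack",cross(t,tu([(27,165),(58,162),(73,210),(39,216)]),s,su([(768,238),(730,238),(720,214),(757,213)])))
print("mid tongue upper edge",cross(t,tu([(136,141),(159,139)]),s,su([(649,249),(627,248)])))
print("ball",cross(t,tu([(387,96)]),s,su([(388,199)])))
print("mug",plane(t,tu([(147,340)]),0),"rim",plane(t,tu([(118,333)]),.11),"cups",plane(t,tu([(703,322)]),.085))
```

```text
charger [[ 0.661  -0.0556  0.03  ]
 [ 0.6954 -0.3522  0.03  ]
 [ 0.5478 -0.3692  0.03  ]
 [ 0.5138 -0.0739  0.03  ]] [ 0.6045 -0.2127  0.03  ]
D [[ 0.4636  0.049   0.033 ]
 [ 0.4662  0.0028  0.033 ]
 [ 0.3674 -0.0021  0.033 ]
 [ 0.3648  0.0418  0.033 ]]
Dlabel [[0.4527 0.0387 0.033 ]
 [0.4537 0.006  0.033 ]
 [0.399  0.0027 0.033 ]
 [0.3961 0.0391 0.033 ]] [0.4254 0.0216 0.033 ]
padsrest [[ 0.638  -0.0642  0.054 ]
 [ 0.6426 -0.1055  0.054 ]
 [ 0.5513 -0.1133  0.054 ]
 [ 0.5477 -0.0715  0.054 ]
 [ 0.6648 -0.3034  0.054 ]
 [ 0.6687 -0.3462  0.054 ]
 [ 0.5794 -0.3587  0.054 ]
 [ 0.5727 -0.3141  0.054 ]]
right(-y) pack [[0.6    0.1544 0.1285 0.009 ]
 [0.604  0.1231 0.1266 0.0083]
 [0.5638 0.1186 0.1006 0.0036]
 [0.5589 0.1502 0.099  0.0024]]
left pack [[0.5864 0.3329 0.1344 0.0078]
 [0.5901 0.3045 0.1279 0.0027]
 [0.5521 0.2975 0.0999 0.0016]
 [0.5463 0.328  0.1058 0.0001]]
mid tongue upper edge [[0.6106 0.2384 0.1121 0.0038]
 [0.6126 0.219  0.1079 0.0051]]
ball [[0.6358 0.0088 0.141  0.0016]]
mug [[0.4373 0.2553 0.    ]] rim [[0.4374 0.2541 0.11  ]] cups [[ 0.4344 -0.2726  0.085 ]]
```

```bash
cat >> h.py <<'E'
def pose(psi,tilt):
    c,s=np.cos(psi),np.sin(psi);z=np.array([np.sin(tilt)*c,np.sin(tilt)*s,-np.cos(tilt)])
    y=np.array([-s,c,0]);return R.from_matrix(np.c_[np.cross(y,z),y,z])
def plan(p,psi,tilt=0,st=None):
    from plant import r
    st=st or r.get_state();q=R.from_quat(st["eef_rot"]);t=pose(psi,tilt)
    v=(q.inv()*t).as_rotvec(degrees=True);d=t.inv().apply(np.array(p)-st["tool_pos"])*1000
    print("turn",v.round(2),"then shift",d.round(1))
def wrist(name=None):
    from plant import r,cams
    st=r.get_state();s=cams.snapshot("wrist");M=np.eye(4);M[:3,:3]=R.from_quat(st["eef_rot"]).as_matrix();M[:3,3]=st["tool_pos"]
    s["T"]=M@s["tool_from_camera"]
    if name: cv2.imwrite(f"pics/{name}.png",s["img"][:,:,::-1]);np.save(f"pics/{name}.npy",s,allow_pickle=True)
    return s
def load(n): return np.load(f"pics/{n}.npy",allow_pickle=True).item()
E
python3 -c "
from h import *
plan([.40,.022,.24],.06)
from plant import cams
print(cams.snapshot('wrist')['tool_from_camera'],cams.snapshot('wrist')['camera_matrix'])"
```

```text
turn [-9.000e-02 -1.000e-02 -1.718e+01] then shift [-216.1 -598.6   -2. ]
[[-4.76423267e-04  9.53460116e-01  3.01518790e-01  7.88633332e-02]
 [ 9.99999352e-01  1.42382536e-04  1.12983635e-03  1.00336878e-03]
 [ 1.03432289e-03  3.01519133e-01 -9.53459565e-01 -1.45755208e-01]
 [ 0.00000000e+00  0.00000000e+00  0.00000000e+00  1.00000000e+00]] [[303.66433182   0.         275.95245979]
 [  0.         303.66433182 205.81968023]
 [  0.           0.           1.        ]]
```

```bash
python3 -m pendant '[[-1,[0,0,0],[0,0,-8.6]],[-1,[0,0,0],[0,0,-8.6]],[-1,[-15,-45,0],[0,0,0]],[-1,[-15,-45,0],[0,0,0]],[-1,[-15,-45,0],[0,0,0]],[-1,[-15,-45,0],[0,0,0]],[-1,[-15,-45,0],[0,0,0]],[-1,[-15,-45,0],[0,0,0]]]' 30
python3 -m pendant '[[-1,[-18,-47,0],[0,0,0]],[-1,[-18,-47,0],[0,0,0]],[-1,[-18,-47,0],[0,0,0]],[-1,[-18,-47,0],[0,0,0]],[-1,[-18,-47,0],[0,0,0]],[-1,[-18,-47,0],[0,0,0]],[-1,[-18,-47,0],[0,0,0]],[-1,[0,0,0],[0,0,0]]]'
python3 -c "
from h import *
wrist('w1')"
```

```text
clock: 1.2
tool_pos: [0.2551, 0.3416, 0.2388]
eef_rot: [-0.03, 1.0, 0.0, 0.0]
contact_force: [1.2, 0.5, 0.6]
opening: 1.002
finger_force: 0.0
clock: 2.2
tool_pos: [0.4012, 0.0185, 0.2385]
eef_rot: [-0.026, 1.0, -0.001, 0.0]
contact_force: [-0.1, 0.7, 0.6]
opening: 0.997
finger_force: 0.0
```

View pics/w1.png

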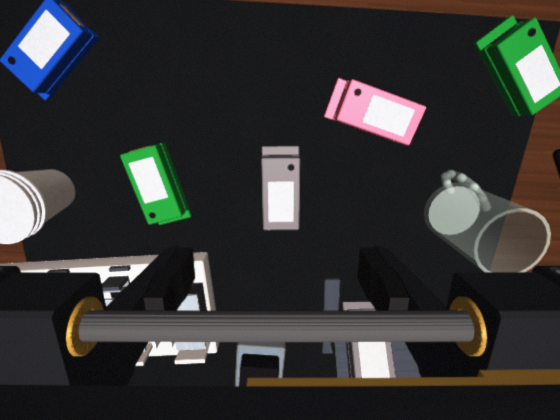

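The wrist view has the robot at the top. Pack D's top face spans about (263–300, 157–230), with the flange up to row 148, and it matches the top view.

```bash
python3 -c "
from h import *
np.set_printoptions(precision=4,suppress=True)
s=load('w1')
p=plane(s,[(263,158),(299.5,158),(299,229.5),(263,229.5)],.033,s['T']);print(p,p.mean(0))
a=p[2:].mean(0)-p[:2].mean(0);psi=np.arctan2(a[1],a[0]);print(psi)
c=p.mean(0)
plan([c[0]-.02*np.cos(psi),c[1]-.02*np.sin(psi),.012],psi)
# charger corner near +y 
print(plane(s,[(209,253)],.03,s['T']))
"
```

```text
[[0.3765 0.0027 0.033 ]
 [0.3744 0.0448 0.033 ]
 [0.463  0.0508 0.033 ]
 [0.4654 0.0061 0.033 ]] [0.4198 0.0261 0.033 ]
0.0528443932694326
turn [0.   0.   0.17] then shift [  0.5   4.3 226.6]
[[ 0.5028 -0.0622  0.03  ]]
```

```bash
python3 -m pendant '[[-1,[0.5,4.3,45],[0,0,0]],[-1,[0,0,50],[0,0,0]],[-1,[0,0,50],[0,0,0]],[-1,[0,0,45],[0,0,0]],[-1,[0,0,25],[0,0,0]],[-1,[0,0,11],[0,0,0]],[1,[0,0,0],[0,0,0]],[1,[0,0,0],[0,0,0]]]' 30
python3 -m pendant '[[1,[0,0,0],[0,0,0]],[1,[0,0,0],[0,0,0]],[1,[0,0,-20],[0,0,0]],[1,[0,0,-40],[0,0,0]],[1,[0,0,-50],[0,0,0]],[1,[0,0,-50],[0,0,0]],[1,[0,0,0],[0,0,0]]]'
python3 -c "
from h import *
wrist('w2'); from plant import cams
cv2.imwrite('pics/tA.png',cams.snapshot('top')['img'][:,:,::-1])
c=[.6186,-.3348];plan([c[0]-.022,c[1]-.003,.16],.115)"
```

```text
clock: 3.25
tool_pos: [0.3902, 0.0241, 0.0595]
eef_rot: [-0.032, 0.999, -0.005, -0.02]
contact_force: [-0.2, -0.4, -0.9]
opening: 0.797
finger_force: 0.0
clock: 4.12
tool_pos: [0.3985, 0.0253, 0.2185]
eef_rot: [-0.031, 0.999, -0.004, -0.016]
contact_force: [0.6, 0.0, -0.4]
opening: 0.016
finger_force: 0.0
turn [-0.45 -2.27 -3.03] then shift [-157.2 -382.7   55.8]
```

The descent stopped at z = 0.06, with the pose slightly tilted, so that spot is too close in for the arm. I'll check the joints and whether the pack moved.

```bash
python3 -c "
from h import *
from plant import r
print(r.get_state()['q'])
plan([.43,.0261,.1],.053)
s=load('w2')
im=s['img'].astype(int)
m=((im.min(2)>200)).astype(np.uint8)
n,l,st,c=cv2.connectedComponentsWithStats(m)
print([(st[i],plane(s,[c[i]],.033,s['T'])) for i in range(1,n) if st[i][4]>150])
"
```

```text
[ 0.32194397  0.54885058 -0.76329771  2.18805407  0.60910719  0.67462148
  0.75594319]
turn [-0.52 -2.25  0.52] then shift [-33.5   0.  115.8]
[(array([   5,   14,   52,   59, 1573], dtype=int32), array([[ 0.26383071, -0.23130383,  0.033     ]])), (array([ 522,   54,   38,   59, 1374], dtype=int32), array([[0.26963166, 0.29238444, 0.033     ]])), (array([ 362,  103,   54,   45, 1450], dtype=int32), array([[0.32181299, 0.13940152, 0.033     ]])), (array([ 117,  166,   40,   48, 1137], dtype=int32), array([[ 0.40904842, -0.13241559,  0.033     ]])), (array([  0, 184,  27,  64, 327], dtype=int32), array([[ 0.44712979, -0.27695981,  0.033     ]])), (array([ 262,  193,   28,   43, 1143], dtype=int32), array([[0.42726301, 0.02554407, 0.033     ]])), (array([  0, 198,  14,  54, 515], dtype=int32), array([[ 0.46321455, -0.29263665,  0.033     ]])), (array([  25,  277,  136,   33, 2303], dtype=int32), array([[ 0.54265224, -0.18726459,  0.033     ]])), (array([  73,  341,   58,   36, 1329], dtype=int32), array([[ 0.64667665, -0.19359304,  0.033     ]])), (array([ 43, 342,  22,  31, 404], dtype=int32), array([[ 0.64516327, -0.25995025,  0.033     ]])), (array([133, 348,  15,  27, 166], dtype=int32), array([[ 0.6522118 , -0.14364859,  0.033     ]]))]
```

```bash
python3 -m pendant '[[-1,[0,0,0],[-0.5,-2.2,0.5]],[-1,[-35.5,0,30],[0,0,0]],[-1,[0,0,40],[0,0,0]],[-1,[0,0,40],[0,0,0]],[-1,[0,0,30],[0,0,0]],[-1,[0,0,0],[0,0,0]]]' 30
python3 -c "
from h import *
from plant import r
print(r.get_state()['q'],r.get_state()['tool_pos'])
plan([.432,.0267,.012],.053)"
```

```text
clock: 4.97
tool_pos: [0.4296, 0.0266, 0.0734]
eef_rot: [-0.028, 1.0, -0.001, -0.004]
contact_force: [0.0, 0.5, 0.2]
opening: 0.658
finger_force: 0.0
[ 0.03956384  0.80230487 -0.3380476   2.25304598  1.10605312  0.27109875
  0.33435704] [0.4296097  0.02656713 0.07339972]
turn [-0.12 -0.46  0.21] then shift [-2.4  0.  61.4]
```

```bash
python3 -m pendant '[[-1,[-2.4,0,25],[0,0,0]],[-1,[0,0,20],[0,0,0]],[-1,[0,0,16],[0,0,0]],[-1,[0,0,0],[0,0,0]]]' 30
python3 -c "
from h import *
from plant import r
print(r.get_state()['q'],r.get_state()['tool_pos'])
plan([.432,.0267,.012],.053);plan([.432,.0267,.012],.053,-.2)"
```

```text
clock: 5.48
tool_pos: [0.4353, 0.0268, 0.0183]
eef_rot: [-0.027, 1.0, -0.0, 0.0]
contact_force: [-0.3, -0.8, -0.1]
opening: 0.996
finger_force: 0.0
[-0.0383945   0.9187529  -0.20849048  2.25876253  1.72679336  0.16759368
 -0.26962865] [0.43525794 0.02679451 0.01830129]
turn [-0.01  0.05  0.08] then shift [3.3 0.1 6.3]
turn [-0.02 11.51  0.08] then shift [1.9 0.1 6.8]
```

```bash
python3 -m pendant '[[-1,[0,0,7],[0,0,0]],[-1,[0,0,5],[0,0,0]],[1,[0,0,0],[0,0,0]],[1,[0,0,0],[0,0,0]],[1,[0,0,0],[0,0,0]],[1,[0,0,0],[0,0,0]],[1,[0,0,0],[0,0,0]]]' 30
python3 -c "
from plant import r
print(r.get_state()['q'],r.get_state()['tool_pos'],r.get_state()['contact_force'])"
```

```text
clock: 6.35
tool_pos: [0.4357, 0.0265, 0.0066]
eef_rot: [-0.027, 1.0, -0.001, 0.001]
contact_force: [0.4, -0.6, 0.9]
opening: 0.512
finger_force: 30.0
[-1.43036948e-03  9.49752813e-01 -2.68767668e-01  2.25591972e+00
  1.78533760e+00  2.24354794e-01 -3.25867504e-01] [0.43565215 0.02654257 0.00656972] [ 0.44935513 -0.61718031  0.90357943]
```

```bash
python3 -m pendant '[[1,[0,0,-20],[0,0,0]],[1,[0,0,-50],[0,0,0]],[1,[0,0,-60],[0,0,0]],[1,[0,0,-60],[0,0,0]],[1,[0,0,-30],[0,0,0]],[1,[-5,-50,0],[0,0,0]],[1,[-10,-60,0],[0,0,0]],[1,[-10,-60,0],[0,0,0]]]' 30
python3 -m pendant '[[1,[-10,-40,0],[0,0,-3]],[1,[0,0,0],[0,0,0]],[1,[0,0,0],[0,0,0]]]' 30
python3 -c "
from h import *
wrist('w3')"
```

```text
clock: 7.35
tool_pos: [0.4763, -0.1463, 0.1773]
eef_rot: [-0.024, 1.0, -0.007, 0.016]
contact_force: [1.9, 0.9, -2.8]
opening: 0.512
finger_force: 30.0
clock: 7.72
tool_pos: [0.4877, -0.1831, 0.1779]
eef_rot: [-0.05, 0.999, -0.007, 0.016]
contact_force: [-0.4, -0.2, -2.3]
opening: 0.509
finger_force: 30.0
```

View pics/w3.png

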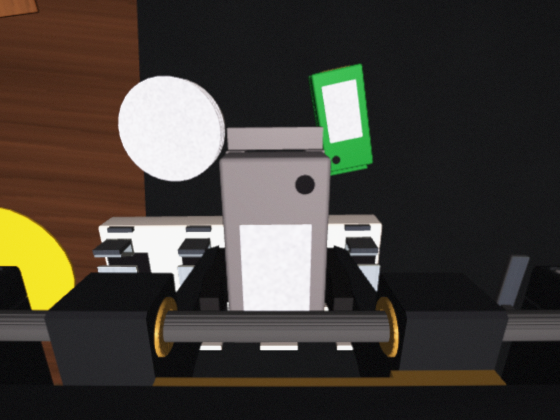

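The wrist view shows the held pack square in the grip. The charger's near deck edge runs from (108,218) to (379,216), with slot marks at (121,229), (198,229) and (357,228) giving the bay centre lines.

```bash
python3 -c "
from h import *
np.set_printoptions(precision=4,suppress=True)
s=load('w3')
p=plane(s,[(108,218),(379,216),(121,229.5),(198,229.5),(357,228)],.03,s['T']);print(p)
d=p[1]-p[0];psi=np.arctan2(-d[0],d[1]);print('psi',psi,np.linalg.norm(d))
ex=np.array([np.cos(psi),np.sin(psi)]);ey=np.array([-ex[1],ex[0]])
c=p[:2,:2].mean(0)+.075*ex;print('centre',c)
print('slots in charger frame',(p[2:,:2]-c)@np.c_[ex,ey])
# pack top corners in hand
st=np.linalg.inv(s['T'])
print(R.from_quat(np.array([-0.05,.999,-.007,.016])).as_matrix())
"
```

```text
[[ 0.5384 -0.3557  0.03  ]
 [ 0.5067 -0.0766  0.03  ]
 [ 0.5502 -0.3429  0.03  ]
 [ 0.5414 -0.2614  0.03  ]
 [ 0.5222 -0.0964  0.03  ]]
psi 0.11303100819627374 0.28088879255339266
centre [ 0.597  -0.2077]
slots in charger frame [[-0.0619 -0.1291]
 [-0.0613 -0.0471]
 [-0.0618  0.119 ]]
[[-0.9945 -0.0996  0.0326]
 [-0.1     0.9949 -0.0124]
 [-0.0312 -0.0156 -0.9994]]
```

Run:
```python
from h import *
t=load('top0');s=load('scene0')
a=t['img'][118:198,300:375,::-1];b=s['img'][225:305,108:188,::-1]
z=lambda i:cv2.resize(i,(400,int(400*i.shape[0]/i.shape[1])),interpolation=cv2.INTER_CUBIC)
a=z(t['img'][118:198,350:430,::-1]);b=z(b)
cv2.imwrite('pics/z.png',np.hstack([a,b]))
```

```text
(no output)
```

View pics/z.png

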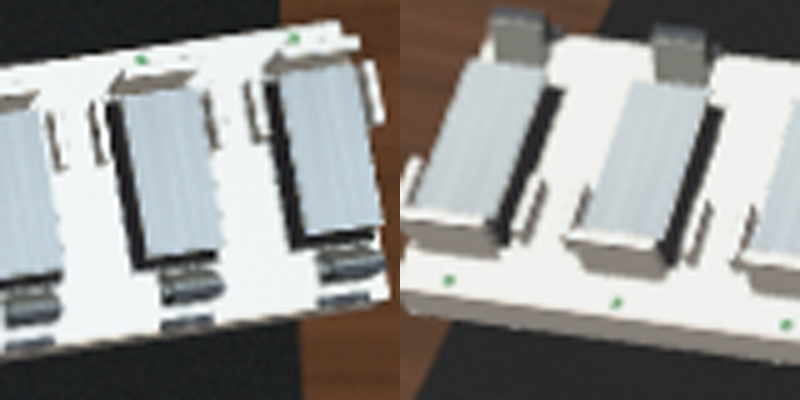

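The zoom (5x, origin 350,118 on the left half) gives the pad tops: bay 1 corners at (280,75), (350,65), (378,228), (302,238), and bay 2 at (120,97), (195,88), (217,248), (142,258).

```bash
python3 -c "
from h import *
np.set_printoptions(precision=4,suppress=True)
t=load('top0')
p=plane(t,np.array([(280,75),(350,65),(378,228),(302,238),(120,97),(195,88),(217,248),(142,258)])/5+[349.6,117.6],.054)[:,:2]
ex=np.array([np.cos(.115),np.sin(.115)]);c=np.array([.6048,-.2126])
q=(p-c)@np.c_[ex,[-ex[1],ex[0]]];print(q,q[:4].mean(0),q[4:].mean(0))
for k in(-.123,-.041,.041): print(c+.004*ex+k*np.array([-ex[1],ex[0]]))
print(plane(t,[(349.6,117.6)],.05)-np.linalg.inv(t['camera_from_world'])[:3,3])
from plant import r;print(r.get_state()['tool_pos'])
b=c+.004*ex-.123*np.array([-ex[1],ex[0]])
plan(np.r_[b+.015*ex,.14],.115)
"
```

```text
[[ 0.0446 -0.1047]
 [ 0.0448 -0.1413]
 [-0.0407 -0.1402]
 [-0.0403 -0.1009]
 [ 0.0447 -0.0216]
 [ 0.044  -0.0603]
 [-0.0393 -0.0572]
 [-0.039  -0.0187]] [ 0.0021 -0.1218] [ 0.0026 -0.0395]
[ 0.6229 -0.3343]
[ 0.6135 -0.2529]
[ 0.6041 -0.1714]
[[ 0.3316 -0.1723 -0.9712]]
[ 0.4879 -0.1825  0.1781]
turn [-0.86  1.75 -0.79] then shift [-131.7 -166.3   38.1]
```

```bash
cat >> h.py <<'E'
C=np.array([.6048,-.2126]);PS=.115;EX=np.array([np.cos(PS),np.sin(PS)]);EY=np.array([-EX[1],EX[0]])
def bay(k,dx,z): return np.r_[C+(.001+dx)*EX+((k-2.5)*.082+.001)*EY,z]
E
python3 -m pendant '[[1,[0,0,0],[-0.9,1.8,-0.8]],[1,[-30,-40,0],[0,0,0]],[1,[-35,-42,0],[0,0,0]],[1,[-35,-42,0],[0,0,0]],[1,[-31,-42,0],[0,0,0]],[1,[0,0,20],[0,0,0]],[1,[0,0,0],[0,0,0]],[1,[0,0,0],[0,0,0]]]' 30
python3 -c "
from h import *
plan(bay(1,.016,.1),PS);wrist('w4');plan(bay(1,.016,.058),PS)"
```

```text
clock: 8.78
tool_pos: [0.637, -0.332, 0.1586]
eef_rot: [-0.058, 0.998, 0.0, -0.001]
contact_force: [0.3, 0.5, -2.1]
opening: 0.505
finger_force: 30.0
turn [ 0.03 -0.06  0.08] then shift [ 1.3  0.3 58.6]
turn [-0.01 -0.    0.04] then shift [  1.5   0.9 101.1]
```

View pics/w4.png

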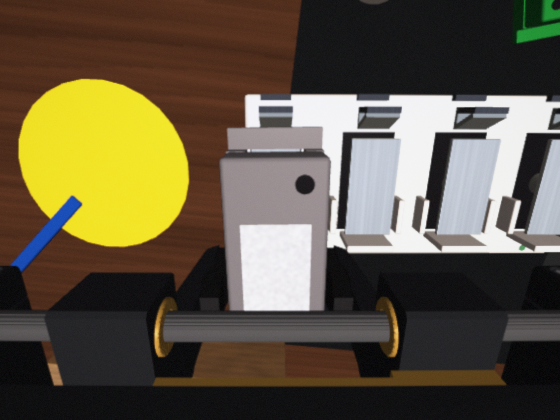

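The view shows the pack over bay 1. The bay 2 pad has its near edge at (357–397,139) and far edge at (348–392,236); bay 3's is at (449–494,140) to (441–490,236).

```bash
python3 -c "
from h import *
np.set_printoptions(precision=4,suppress=True)
s=load('w4')
p=plane(s,[(357,139),(397.5,139),(392,236),(347.5,236),(450,140),(493,140),(489,236),(441,236)],.054,s['T'])[:,:2]
q=(p-C)@np.c_[EX,EY];print(q,q[:4].mean(0),q[4:].mean(0))
from plant import r;print(r.get_state()['clock'])
"
```

```text
[[-0.038  -0.0558]
 [-0.0381 -0.0229]
 [ 0.047  -0.0176]
 [ 0.047  -0.0574]
 [-0.0374  0.02  ]
 [-0.0376  0.0553]
 [ 0.047   0.0699]
 [ 0.047   0.0265]] [ 0.0045 -0.0384] [0.0048 0.0429]
8.825
```

```bash
sed -i 's/(.001+dx)/(.002+dx)/;s/+.001)\*EY/+.0017)*EY/' h.py; python3 -m pendant '[[1,[0.5,1.3,35],[0,0,0]],[1,[0,0,30],[0,0,0]],[1,[0,0,20],[0,0,0]],[1,[0,0,10],[0,0,0]],[1,[0,0,4],[0,0,0]],[1,[0,0,0],[0,0,0]],[1,[0,0,0],[0,0,0]]]' 30
python3 -c "
from h import *
plan(bay(1,.016,.058),PS)"
```

```text
clock: 9.7
tool_pos: [0.6379, -0.3329, 0.0607]
eef_rot: [-0.056, 0.998, -0.0, 0.001]
contact_force: [1.3, 1.3, 1.2]
opening: 0.508
finger_force: 30.0
turn [-0.05  0.15 -0.11] then shift [1.1 2.  2.7]
```

```bash
python3 -m pendant '[[1,[0.8,1.5,0.5],[0,0,0]],[1,[0,0,0],[0,0,0]],[-0.42,[0,0,0],[0,0,0]],[-0.42,[0,0,0],[0,0,0]],[-0.42,[0,0,0],[0,0,0]],[-0.42,[0,0,-30],[0,0,0]],[-0.42,[0,0,-35],[0,0,0]],[0.9,[0,0,0],[0,0,0]]]' 30
python3 -c "
from h import *
plan(bay(1,.0,.092),PS);wrist('w5')"
```

```text
clock: 10.7
tool_pos: [0.6374, -0.3319, 0.1269]
eef_rot: [-0.056, 0.998, -0.001, 0.002]
contact_force: [0.8, -0.3, 0.6]
opening: 0.622
finger_force: 0.0
turn [-0.14  0.25 -0.14] then shift [16.7  1.  34.9]
```

View pics/w5.png

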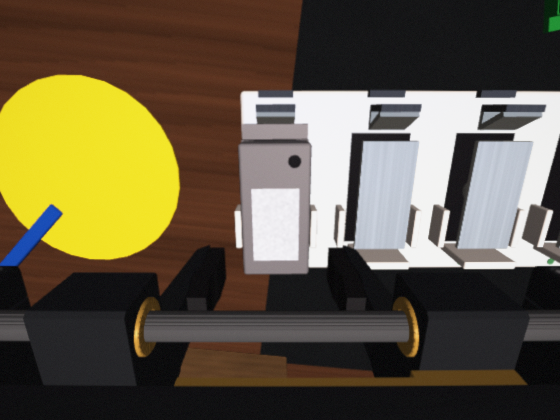

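The pack sits centred between its guides (pack columns 241–310, guides 235 and 316), with its flange (rows 124–138) just over the catch. I'll press it now.

```bash
python3 -c "
from h import *
np.set_printoptions(precision=4,suppress=True)
s=load('w5')
p=plane(s,[(240.5,141),(309.5,141),(308,272),(244,272)],.087,s['T'])[:,:2]
q=(p-bay(1,0,0)[:2])@np.c_[EX,EY];print(q,q.mean(0))
"
python3 -m pendant '[[1,[16.7,1,0],[0,0,0]],[1,[0,0,0],[0,0,0]],[1,[0,0,25],[0,0,0]],[1,[0,0,10],[0,0,0]],[1,[0,0,4],[0,0,0]],[1,[0,0,4],[0,0,0]],[1,[0,0,0],[0,0,0]]]' 30
```

```text
[[-0.0439 -0.0212]
 [-0.0438  0.0202]
 [ 0.045   0.0219]
 [ 0.0449 -0.0222]] [ 0.0006 -0.0003]
clock: 11.62
tool_pos: [0.6196, -0.3325, 0.0814]
eef_rot: [-0.057, 0.998, -0.0, 0.001]
contact_force: [0.6, 0.1, 1.8]
opening: 0.005
finger_force: 0.8
```

```bash
python3 -m pendant '[[1,[0,0,4],[0,0,0]],[1,[0,0,4],[0,0,0]],[1,[0,0,3],[0,0,0]],[1,[0,0,0],[0,0,0]]]' 30
python3 -m pendant '[[1,[0,0,3],[0,0,0]],[1,[0,0,2],[0,0,0]],[1,[0,0,1],[0,0,0]],[1,[0,0,0],[0,0,0]]]' 30
```

```text
clock: 12.12
tool_pos: [0.6205, -0.3325, 0.0707]
eef_rot: [-0.056, 0.998, -0.0, 0.002]
contact_force: [1.5, -0.3, 4.8]
opening: 0.003
finger_force: 1.9
clock: 12.62
tool_pos: [0.6205, -0.3325, 0.0647]
eef_rot: [-0.056, 0.998, -0.0, 0.002]
contact_force: [2.0, 0.5, 4.7]
opening: 0.008
finger_force: 2.5
```

```bash
python3 -m pendant '[[1,[0,0,1],[0,0,0]],[1,[0,0,1],[0,0,0]],[1,[0,0,0],[0,0,0]]]' 30;python3 -m pendant '[[1,[0,0,1.5],[0,0,0]],[1,[0,0,0],[0,0,0]]]' 30
python3 -m pendant '[[1,[0,0,-20],[0,0,0]],[1,[0,0,-40],[0,0,0]],[1,[0,0,-10],[0,0,0]],[1,[0,0,0],[0,0,0]]]' 30
python3 -c "
from h import *
wrist('w6')"
```

```text
clock: 13.0
tool_pos: [0.6206, -0.3325, 0.0635]
eef_rot: [-0.056, 0.998, -0.001, 0.002]
contact_force: [0.7, 0.5, 9.6]
opening: 0.01
finger_force: 4.6
clock: 13.25
tool_pos: [0.6206, -0.3325, 0.0635]
eef_rot: [-0.056, 0.998, -0.001, 0.002]
contact_force: [-2.7, 1.3, 17.8]
opening: 0.008
finger_force: 8.5
clock: 13.75
tool_pos: [0.6187, -0.3328, 0.1304]
eef_rot: [-0.056, 0.998, -0.001, -0.0]
contact_force: [-0.7, -0.0, -0.1]
opening: 0.006
finger_force: 0.0
```

View pics/w6.png

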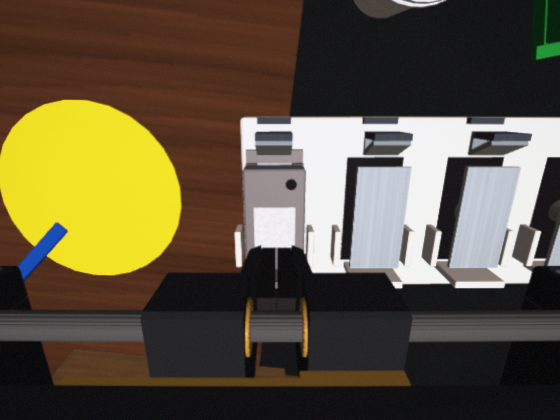

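Pack D has dropped to the latched height: its width shrank to 60 px and it stays down with the flange under the catch. Next is the right-hand hanging pack.

```bash
python3 -m pendant '[[-1,[0,0,-40],[0,0,0]],[-1,[0,0,-50],[0,0,0]],[-1,[0,0,-30],[0,0,0]],[-1,[15,55,0],[0,0,0]],[-1,[15,55,0],[0,0,0]],[-1,[15,55,0],[0,0,0]],[-1,[15,55,0],[0,0,0]],[-1,[15,55,0],[0,0,0]]]' 30
python3 -c "
from h import *
plan([.504,.127,.19],.1,.7)"
```

```text
clock: 14.8
tool_pos: [0.5117, -0.0666, 0.2488]
eef_rot: [-0.056, 0.998, -0.0, -0.001]
contact_force: [1.4, 1.5, 0.1]
opening: 0.886
finger_force: 0.0
turn [  0.26 -40.27   0.69] then shift [ 29.  193.4  52.5]
```

```bash
python3 -m pendant '[[-1,[0,40,0],[0,-10,0]],[-1,[0,40,0],[0,-10,0]],[-1,[0,40,0],[0,-10,0]],[-1,[0,40,0],[0,-10,0]],[-1,[0,33,0],[0,0,0]],[-1,[20,0,0],[0,0,0]],[-1,[0,0,0],[0,0,0]]]' 30
python3 -c "
from h import *
plan([.504,.127,.19],.1,.7);wrist('w7')"
```

```text
clock: 15.68
tool_pos: [0.4885, 0.0272, 0.2318]
eef_rot: [-0.047, 0.979, -0.036, 0.196]
contact_force: [-0.6, 0.5, 0.7]
opening: 0.996
finger_force: 0.0
turn [ -5.01 -17.69   1.57] then shift [ 7.5 97.7 48.3]
```

View pics/w7.png

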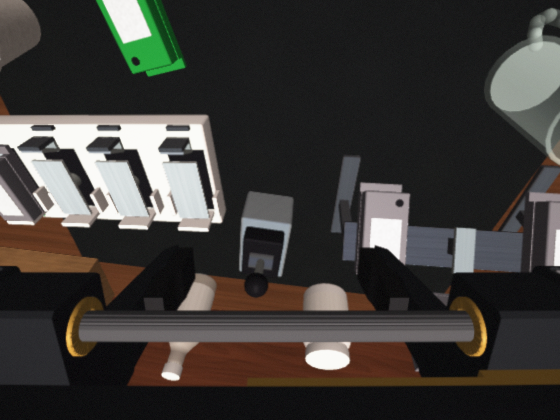

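The view shows the right pack at (385,225) and the left one at (545,230). The arm is only partway there because the combined turn and shift was speed limited, so I'll continue.

```bash
python3 -m pendant '[[-1,[0,0,0],[-2.5,-6,0.8]],[-1,[0,0,0],[-2.5,-6,0.8]],[-1,[0,0,0],[0,-5.5,0]],[-1,[2,33,5],[0,0,0]],[-1,[2,33,5],[0,0,0]],[-1,[2,32,5],[0,0,0]],[-1,[0,0,0],[0,0,0]]]' 30
python3 -c "
from h import *
plan([.504,.127,.19],.1,.7);wrist('w8')"
```

```text
clock: 16.6
tool_pos: [0.4878, 0.121, 0.2109]
eef_rot: [-0.046, 0.949, -0.008, 0.312]
contact_force: [-0.1, -0.0, 0.3]
opening: 0.997
finger_force: 0.0
turn [-2.61 -3.86  0.79] then shift [ 0.7  4.4 26.8]
```

View pics/w8.png

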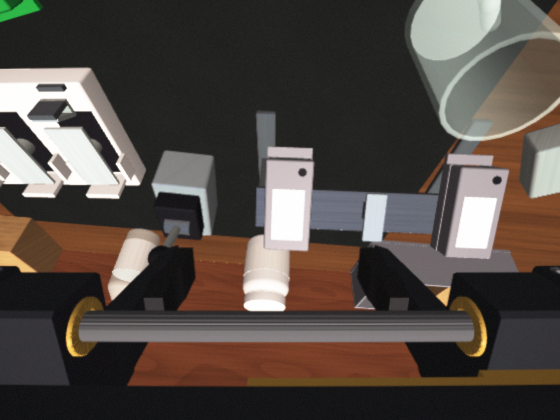

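The view shows the right pack's face at (265–313, 157–250) and label at (271–305, 190–241), the left pack's label at (456–495, 197–248), and the mug's rim close to the left pack.

```bash
cat > tri.py <<'E'
from h import *
np.set_printoptions(precision=4,suppress=True)
def an(l):
    p=l[:,:3];m=p.mean(0);x=(p[0]+p[1]-p[2]-p[3])/2;y=(p[0]+p[3]-p[1]-p[2])/2
    print('mean',m,'gap',l[:,3],'len',np.linalg.norm(x),np.linalg.norm(y),'yaw',np.arctan2(x[1],x[0]),np.arctan2(-y[0],y[1]),'slope',np.degrees(np.arctan2(x[2],np.hypot(*x[:2]))))
    return m
if __name__=='__main__':
    t=load('top0');w=load('w8')
    tu=lambda p:np.array(p,float)/2.66+[135,100]-.3
    T=np.linalg.inv(t['camera_from_world'])
    Rm=an(cross(t,tu([(228,144),(263,139),(270,190),(235,197)]),w,[(303,241),(271,240),(274,190),(305,190)],T,w['T']))
    Lm=an(cross(t,tu([(27,165),(58,162),(73,210),(39,216)]),w,[(491,248),(456,247),(462,197),(495,198)],T,w['T']))
    b=cross(t,tu([(136,141),(159,139)]),w,[(386,242),(364,241)],T,w['T']);print('tongue2',b)
    d=Lm-Rm;print(d,np.arctan2(-d[0],d[1]))
E
python3 tri.py
```

```text
mean [0.5823 0.1355 0.1142] gap [0.005  0.0043 0.0041 0.0014] len 0.05152890891721623 0.03133309313117655 yaw 0.04915573071931255 0.15825549890996238 slope 38.62516441353643
mean [0.5686 0.317  0.1141] gap [0.0088 0.0034 0.0016 0.0001] len 0.05031846815385377 0.030636925601578734 yaw 0.0865306564728457 0.12782122487078404 slope 42.30219888568933
tongue2 [[0.6075 0.2388 0.1202 0.0089]
 [0.6092 0.2171 0.1199 0.0069]]
[-0.0137  0.1815 -0.    ] 0.07547260752663541
```

```bash
cat >> h.py <<'E'
SL=np.radians(40)
def pk(lab,v,psi=.08):
    """lab: label centre world; v: pack-frame mm -> world"""
    B=pose(psi,SL).as_matrix()*[-1,1,-1]
    return np.array(lab)+B@(np.array(v,float)-[6,0,16.5])/1000
LR=[.5823,.1358,.1142];LL=[.5688,.3168,.1142]
E
python3 -c "
from h import *
print(pk(LR,[0,0,0]),pk(LR,[38,0,-3.5]),pk(LR,[-25,0,-14]))
plan(pk(LR,[-25,0,60]),.08,SL)"
```

```text
[0.58829051 0.13628027 0.09770354] [0.61954966 0.13878635 0.11944831] [0.57817089 0.13546896 0.07090923]
turn [-2.06 -3.75  1.65] then shift [19.7  9.4 92.2]
```

```bash
python3 -m pendant '[[-1,[0,0,0],[-2,-3.8,1.6]],[-1,[10,5,20],[0,0,0]],[-1,[10,4.4,30],[0,0,0]],[-1,[0,0,30],[0,0,0]],[-1,[0,0,12],[0,0,0]],[-1,[0,0,0],[0,0,0]]]' 30
python3 - <<'E'
from h import *
np.set_printoptions(precision=4,suppress=True)
s=wrist('w9');im=s['img'].astype(int)
m=((im.min(2)>190)).astype(np.uint8)
n,l,st,c=cv2.connectedComponentsWithStats(m)
for i in range(1,n):
    if st[i][4]>800:
        cs=cv2.findContours((l==i).astype(np.uint8),cv2.RETR_EXTERNAL,cv2.CHAIN_APPROX_NONE)[0][0]
        print(st[i],cv2.boxPoints(cv2.minAreaRect(cs)).round(1).tolist())
plan(pk(LR,[-25,0,-14]),.08,SL)
E
```

```text
clock: 17.4
tool_pos: [0.5292, 0.1335, 0.1217]
eef_rot: [-0.046, 0.945, 0.0, 0.325]
contact_force: [-0.4, 0.2, 0.3]
opening: 0.999
finger_force: 0.0
[ 455    0  105   65 5718] [[455.0, 0.0], [559.0, 0.0], [559.0, 64.0], [455.0, 64.0]]
[ 494  126   66   83 1606] [[494.0, 126.0], [559.0, 126.0], [559.0, 208.0], [494.0, 208.0]]
[   0  132   87  113 2923] [[-49.29999923706055, 179.8000030517578], [1.399999976158142, 130.6999969482422], [87.0, 219.0], [36.29999923706055, 268.20001220703125]]
[244 186  63  15 830] [[243.6999969482422, 198.89999389648438], [244.0, 185.5], [306.29998779296875, 187.1999969482422], [306.0, 200.60000610351562]]
[ 230  211   79  100 6530] [[229.6999969482422, 309.0], [236.0, 208.60000610351562], [308.5, 213.10000610351562], [302.20001220703125, 313.5]]
[ 509  221   51   52 2120] [[509.0, 221.0], [559.0, 221.0], [559.0, 272.0], [509.0, 272.0]]
turn [-0.97 -2.1   1.48] then shift [-4.5 -2.5 71. ]
```

Run:
```python
from h import *
np.set_printoptions(precision=4,suppress=True)
s=load('w9');B=pose(.08,SL).as_matrix()*[-1,1,-1];o,d=ray(s,[(236,209),(308.5,213),(302,313),(230,309)],s['T'])
k=((np.array(LR)-o)@B[:,2])/(d@B[:,2]);p=o+d*k[:,None]
print((p-LR)@B*1000)
```

```text
[[-53.9477 -24.0785   0.    ]
 [-52.7119  22.9726  -0.    ]
 [ 21.8861  22.3994  -0.    ]
 [ 20.6022 -29.1106   0.    ]]
```

```bash
python3 -m pendant '[[-1,[0,0,0],[-1,-2.1,1.7]],[-1,[-3,-3,25],[0,0,0]],[-1,[0,0,25],[0,0,0]],[-1,[0,0,12],[0,0,0]],[-1,[0,0,7],[0,0,0]],[-1,[0,0,0],[0,0,0]]]' 30
python3 - <<'E'
from h import *
plan(pk(LR,[-25,0,-14]),.07,SL)
E
```

```text
clock: 18.2
tool_pos: [0.5757, 0.136, 0.0714]
eef_rot: [-0.036, 0.939, 0.015, 0.342]
contact_force: [-0.3, -0.8, -0.2]
opening: 1.004
finger_force: 0.0
turn [0.48 0.01 0.25] then shift [-1.5 -0.7  2. ]
```

Close to gentle contact, then grip and check.

```bash
python3 -m pendant '[[-1,[0,0,1],[0.4,0,0]],[1,[0,0,0],[0,0,0]],[1,[0,0,0],[0,0,0]],[1,[0,0,0],[0,0,0]],[1,[0,0,0],[0,0,0]],[1,[0,0,0],[0,0,0]]]' 35
python3 -m pendant '[[1,[0.6,0,-4.6],[0,4.2,0]],[1,[0,0,0],[0,0,0]]]'
```

```text
clock: 18.95
tool_pos: [0.5764, 0.1358, 0.0703]
eef_rot: [-0.035, 0.939, 0.012, 0.342]
contact_force: [-0.1, -0.1, 0.2]
opening: 0.505
finger_force: 34.9
clock: 19.2
tool_pos: [0.5739, 0.1355, 0.0744]
eef_rot: [-0.035, 0.951, 0.011, 0.308]
contact_force: [0.7, 0.0, -1.4]
opening: 0.508
finger_force: 34.9
```

```bash
python3 -m pendant '[[1,[0.6,0,-4.6],[0,4.2,0]],[1,[0,0,0],[0,0,0]],[1,[0.6,0,-4.6],[0,4.2,0]],[1,[0,0,0],[0,0,0]]]'
python3 -m pendant '[[1,[-5,0,-1],[0,0,0]],[1,[-5,0,-1],[0,0,0]],[1,[-4.5,0,-1],[0,0,0]],[1,[0,0,0],[0,0,0]]]'
```

```text
clock: 19.7
tool_pos: [0.5673, 0.1349, 0.0804]
eef_rot: [-0.036, 0.971, 0.007, 0.238]
contact_force: [2.8, 0.0, 0.7]
opening: 0.507
finger_force: 34.9
clock: 20.2
tool_pos: [0.5786, 0.1361, 0.0899]
eef_rot: [-0.036, 0.971, 0.008, 0.237]
contact_force: [0.2, 1.2, -1.5]
opening: 0.505
finger_force: 34.9
```

```bash
python3 -m pendant '[[1,[1.8,0,-8],[0,0,0]],[1,[2.2,0,-10],[0,0,0]],[1,[0,0,0],[0,0,0]]]'
python3 -m pendant '[[1,[5,0,-24],[0,0,0]],[1,[9,0,-40],[0,0,0]],[1,[9,0,-40],[0,0,0]],[1,[0,0,0],[0,0,0]]]'
python3 -c "
from h import *
plan([.50,.05,.26],PS,0);wrist('w10')"
```

```text
clock: 20.58
tool_pos: [0.5662, 0.1355, 0.1048]
eef_rot: [-0.037, 0.971, 0.008, 0.237]
contact_force: [0.4, 0.0, -1.5]
opening: 0.504
finger_force: 34.9
clock: 21.08
tool_pos: [0.4981, 0.1308, 0.1876]
eef_rot: [-0.038, 0.97, 0.008, 0.238]
contact_force: [0.3, 0.3, -1.9]
opening: 0.508
finger_force: 34.9
turn [-0.66 27.59 -2.11] then shift [  7.3 -80.5 -72.4]
```

View pics/w10.png

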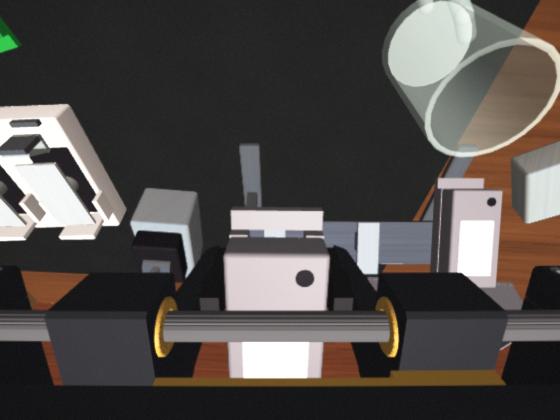

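The pack is off the bracket and held square in the grip, with its near face edge at row 240 (columns 227–327). I'll compute the in-hand offset from that, checking it against the earlier grasp of D.

Run:
```python
from h import *
np.set_printoptions(precision=1,suppress=True)
def edge(n,z,col,r0,r1):
    s=load(n);g=s['img'][:,col-25:col+25].astype(int).mean((1,2));
    d=np.diff(g);print(n,[(i,int(d[i])) for i in range(r0,r1) if abs(d[i])>12])
edge('w3',0,255,110,240);edge('w10',0,260,190,390)
for n,z,px in(('w3',-.0265,[(224,156),(328,156),(242,224),(311,224)]),('w10',-.0305,[(227,240),(327,240),(244,343),(309,343)])):
    s=load(n);print(n,plane(s,px,z,s['tool_from_camera'])*1000)
```

```text
w3 [(126, 53), (127, 55), (128, 20), (148, -50), (149, -55), (156, 17), (157, 29), (158, 20), (223, 16), (224, 43)]
w10 [(209, 67), (210, 63), (211, 16), (228, -23), (229, -33), (230, -14), (234, 20), (235, -12), (236, -55), (237, -42), (251, 12), (252, 24), (253, 27), (254, 23), (255, 19), (256, 18), (257, 16), (309, -58), (310, -74), (311, -26), (314, 23), (316, -17), (318, 19), (319, 18), (321, -15), (322, 35), (323, 19), (324, -42), (325, 12), (329, 12), (330, 13), (340, 22), (341, 77), (377, -86), (378, -69), (385, -20), (386, -22)]
w3 [[ 61.3 -19.3 -26.5]
 [ 61.3  21.5 -26.5]
 [ 32.8 -13.2 -26.5]
 [ 32.8  15.8 -26.5]]
w10 [[ 27.2 -19.2 -30.5]
 [ 27.2  22.2 -30.5]
 [-25.1 -13.8 -30.5]
 [-25.1  16.5 -30.5]]
```

Run:
```python
from h import *
np.set_printoptions(precision=1,suppress=True)
for n,z,px in(('w3',.0005,[(270,127),(270,149)]),('w10',-.0035,[(270,210),(270,229)]),('w10',-.0055,[(270,210),(270,229)])):
    s=load(n);print(n,plane(s,px,z,s['tool_from_camera'])*1000)
```

```text
w3 [[70.9 -1.7  0.5]
 [60.7 -1.8  0.5]]
w10 [[31.4 -1.9 -3.5]
 [21.3 -2.  -3.5]]
w10 [[32.  -1.9 -5.5]
 [22.1 -1.9 -5.5]]
```

Run:
```python
from h import *
np.set_printoptions(precision=1,suppress=True)
for n,z,px in(('w3',-.0265,[(304,184)]),('w10',-.0305,[(304,278)]),('w10',-.0265,[(304,278)]),('w10',-.0305,[(260,254)])):
    s=load(n);print(n,plane(s,px,z,s['tool_from_camera'])*1000)
a=load('w10')['img'][195:395,180:380,::-1];b=load('w3')['img'][115:315,180:380,::-1]
cv2.imwrite('pics/zz.png',cv2.resize(np.hstack([a,b]),None,fx=2,fy=2,interpolation=cv2.INTER_CUBIC))
```

```text
w3 [[ 50.   12.4 -26.5]]
w10 [[  9.4  13.2 -30.5]]
w10 [[  7.   13.6 -26.5]]
w10 [[ 20.8  -5.6 -30.5]]
```

The dot, flange and edge agree: the TCP is at pack x = -24 mm and the pack isn't tilted in the grip. Moving to bay 2.

```bash
python3 -m pendant '[[1,[0,0,-40],[0,0,0]],[1,[0,0,-30],[0,0,0]],[1,[0,0,0],[0,9,0]],[1,[0,0,0],[0,9,0]],[1,[0,0,0],[0,9.6,-2]],[1,[0,-40,0],[0,0,0]],[1,[0,-40,0],[0,0,0]],[1,[0,-50,0],[0,0,0]]]' 35
python3 -c "
from h import *
plan(bay(2,-.024,.2),PS)"
```

```text
clock: 22.12
tool_pos: [0.4808, -0.0083, 0.248]
eef_rot: [-0.05, 0.998, -0.012, 0.043]
contact_force: [0.6, -0.2, -1.3]
opening: 0.507
finger_force: 34.9
turn [-1.67  4.8  -0.83] then shift [ -77.7 -256.5   48. ]
```

```bash
python3 -m pendant '[[1,[0,0,0],[-1.7,4.8,-0.8]],[1,[-16,-51,0],[0,0,0]],[1,[-16,-51,0],[0,0,0]],[1,[-16,-51,0],[0,0,0]],[1,[-15,-51,0],[0,0,0]],[1,[-15,-52,0],[0,0,0]],[1,[0,0,48],[0,0,0]],[1,[0,0,0],[0,0,0]]]' 35
python3 -c "
from h import *
np.set_printoptions(precision=1,suppress=True)
plan(bay(2,-.024,.11),PS)
s=wrist('w11');g=s['img'][:,235:285].astype(int).mean((1,2));d=np.diff(g);print([(i,int(d[i])) for i in range(190,310) if abs(d[i])>12])"
```

```text
clock: 23.12
tool_pos: [0.5837, -0.2539, 0.1957]
eef_rot: [-0.056, 0.998, 0.001, -0.004]
contact_force: [-0.6, -0.2, -0.2]
opening: 0.505
finger_force: 34.9
turn [ 0.1 -0.5 -0.1] then shift [-3.7 -0.7 85.7]
[(205, -27), (206, -72), (207, -50), (209, 34), (210, 33), (235, -21), (236, -57), (237, -38), (252, 20), (253, 22), (309, -42)]
```

```bash
python3 -m pendant '[[1,[-2,-0.7,40],[0,-0.5,0]],[1,[-1.7,0,40],[0,0,0]],[1,[0,0,25],[0,0,0]],[1,[0,0,15],[0,0,0]],[1,[0,0,10],[0,0,0]],[1,[0,0,0],[0,0,0]],[1,[0,0,0],[0,0,0]]]' 35
python3 -c "
from h import *
plan(bay(2,-.024,.056),PS)"
```

```text
clock: 24.05
tool_pos: [0.5921, -0.2524, 0.0722]
eef_rot: [-0.057, 0.998, 0.0, 0.006]
contact_force: [0.3, 0.5, -2.1]
opening: 0.505
finger_force: 34.9
turn [-0.02  0.66 -0.06] then shift [ 4.8 -1.3 16.2]
```

```bash
python3 -m pendant '[[1,[4.8,-1.3,2],[0,0.66,0]],[1,[0,0,0],[0,0,0]],[1,[0,0,5],[0,0,0]],[1,[0,0,5],[0,0,0]],[1,[0,0,3],[0,0,0]],[1,[0,0,0],[0,0,0]]]' 35
python3 -c "
from h import *
plan(bay(2,-.024,.056),PS)"
```

```text
clock: 24.8
tool_pos: [0.5872, -0.254, 0.056]
eef_rot: [-0.057, 0.998, 0.0, -0.0]
contact_force: [1.5, 0.5, -0.6]
opening: 0.507
finger_force: 34.9
turn [ 0.02 -0.05 -0.04] then shift [-0.2 -0.2  0. ]
```

```bash
python3 -m pendant '[[1,[0,0,1.5],[0,0,0]],[1,[0,0,0],[0,0,0]],[-0.42,[0,0,0],[0,0,0]],[-0.42,[0,0,0],[0,0,0]],[-0.42,[0,0,0],[0,0,0]],[-0.42,[0,0,-30],[0,0,0]],[-0.42,[0,0,-38],[0,0,0]],[0.9,[0,0,0],[0,0,0]]]' 30
python3 - <<'E'
from h import *
np.set_printoptions(precision=1,suppress=True)
plan(bay(2,.0,.1),PS)
s=wrist('w12')
im=s['img'];h=cv2.cvtColor(im,cv2.COLOR_RGB2HSV);g=im.astype(int)
# dot & flange: column/row profiles on the pack
T=s['T'];Ti=np.linalg.inv(T)
def prj(p):
    q=Ti@np.r_[p,1];return s['camera_matrix'][:2,:2]@np.array([q[0]/-q[2],-q[1]/-q[2]])+s['camera_matrix'][:2,2]
for v in([-45,-22.5,.087],[-45,22.5,.087],[45,22.5,.087],[45,-22.5,.087]): print(prj(bay(2,v[0]/1e3,v[2])+np.r_[v[1]/1e3*EY,0]))
cv2.imwrite('pics/w12.png',im[:,:,::-1])
c=prj(bay(2,-.035,.087)).astype(int);print('dot exp',prj(bay(2,-.034,.087)+np.r_[.013*EY,0]))
row=g[c[1]-3:c[1]+3].mean((0,2));d=np.diff(row);print([(i,int(d[i])) for i in range(c[0]-70,min(c[0]+70,559)) if abs(d[i])>25])
col=g[:,c[0]-20:c[0]].mean((1,2));d=np.diff(col);print([(i,int(d[i])) for i in range(80,300) if abs(d[i])>15])
E
```

```text
clock: 25.8
tool_pos: [0.5887, -0.254, 0.1257]
eef_rot: [-0.057, 0.998, -0.001, 0.002]
contact_force: [0.3, -0.3, 0.3]
opening: 0.622
finger_force: 0.0
turn [-0.1  0.2 -0.1] then shift [-22.7  -0.   25.7]
[238.9 202.5]
[309.8 202.5]
[305.8 321.2]
[243.7 321.2]
dot exp [294.6 218.8]
[(204, 88), (241, -36), (242, -78), (310, 49), (311, 53), (343, -51)]
[(139, 21), (140, 53), (141, 25), (143, -23), (150, 57), (151, 56), (157, -23), (158, -74), (159, -62), (160, -15), (164, 15), (170, 18), (171, 44), (172, 17), (174, -26), (175, -37), (176, -17), (182, 35), (183, 31), (196, 16), (199, -44), (200, -56), (201, -17), (207, 27), (208, 27), (247, 23), (248, 57)]
```

Run:
```python
from h import *
np.set_printoptions(precision=1,suppress=True)
for n,k,c0,c1 in(('w5',1,250,270),('w12',2,250,270)):
    s=wrist('w12b') if 0 else (load(n))
    g=s['img'].astype(int)[:,c0:c1].mean((1,2));d=np.diff(g);rows=[i for i in range(80,300) if abs(d[i])>15];print(n,[(i,int(d[i])) for i in rows])
    B=bay(k,0,0)[:2]
    for z,rr in((.0595,{'w5':[124,138],'w12':[182.5,200]}[n]),(.087,{'w5':[138,145,187],'w12':[200,207.5,247.5]}[n])):
        p=plane(s,[(260,r+.5) for r in rr],z,s['T'])[:,:2];print(z,rr,((p-B)@EX)*1000)
```

```text
w5 [(89, 19), (90, 42), (91, 20), (96, 46), (97, 36), (103, -43), (104, -57), (111, 32), (112, 16), (115, -23), (116, -30), (138, -48), (139, -45), (142, 23), (143, 33), (144, 18), (187, 25), (188, 45), (259, -27), (260, -40), (272, -21), (273, -38), (274, -20)]
0.0595 [124, 138] [-52.1 -42.8]
0.087 [138, 145, 187] [-45.3 -41.2 -15.1]
w12 [(139, 21), (140, 53), (141, 26), (150, 43), (151, 42), (157, -17), (158, -56), (159, -48), (171, 34), (174, -20), (175, -28), (180, -23), (181, -31), (182, 29), (183, 30), (199, -34), (200, -46), (207, 27), (208, 27), (247, 18), (248, 46)]
0.0595 [182.5, 200] [-51.1 -38.1]
0.087 [200, 207.5, 247.5] [-46.3 -41.3 -13.3]
```

The pack lies on the pad inside the wall, about 1–2 mm far but within tolerance. Pressing.

```bash
python3 -m pendant '[[1,[-22.7,0,0],[0,0,0]],[1,[0,0,0],[0,0,0]],[1,[0,0,25],[0,0,0]],[1,[0,0,10],[0,0,0]],[1,[0,0,5],[0,0,0]],[1,[0,0,4],[0,0,0]],[1,[0,0,4],[0,0,0]],[1,[0,0,0],[0,0,0]]]' 30
python3 -m pendant '[[1,[0,0,4],[0,0,0]],[1,[0,0,3],[0,0,0]],[1,[0,0,3],[0,0,0]],[1,[0,0,0],[0,0,0]]]' 30
```

```text
clock: 26.85
tool_pos: [0.6088, -0.2518, 0.0757]
eef_rot: [-0.057, 0.998, -0.0, -0.001]
contact_force: [-3.6, -0.9, 10.2]
opening: 0.006
finger_force: 4.9
clock: 27.35
tool_pos: [0.6089, -0.2518, 0.0649]
eef_rot: [-0.057, 0.998, -0.0, -0.001]
contact_force: [-1.0, -0.2, 4.7]
opening: 0.006
finger_force: 2.4
```

```bash
python3 -m pendant '[[1,[0,0,1],[0,0,0]],[1,[0,0,1],[0,0,0]],[1,[0,0,1.5],[0,0,0]],[1,[0,0,0],[0,0,0]]]' 30
python3 -m pendant '[[1,[0,0,-20],[0,0,0]],[1,[0,0,-40],[0,0,0]],[-1,[0,0,-50],[0,0,0]],[-1,[0,0,-50],[0,0,0]],[-1,[20,0,0],[0,0,0]],[-1,[0,0,0],[0,0,0]]]' 30
python3 - <<'E'
from h import *
np.set_printoptions(precision=1,suppress=True)
s=wrist('w13');B=s
Ti=np.linalg.inv(s['T'])
def prj(p):
    q=Ti@np.r_[p,1];return s['camera_matrix'][:2,:2]@np.array([q[0]/-q[2],q[1]/q[2]])+s['camera_matrix'][:2,2]
g=s['img'].astype(int)
for k in(1,2):
    for z in(.087,.0665):print(k,z,[prj(bay(k,-.036,z)+np.r_[y*EY,0]).round(1).tolist() for y in(-.0225,.0225)])
    c=prj(bay(k,-.036,.0665)).astype(int);d=np.diff(g[c[1]-2:c[1]+2].mean((0,2)));print(c,[(i,int(d[i])) for i in range(max(c[0]-45,0),min(c[0]+45,559)) if abs(d[i])>20])
E
```

```text
clock: 27.85
tool_pos: [0.6089, -0.2518, 0.0635]
eef_rot: [-0.057, 0.998, -0.001, -0.001]
contact_force: [-6.2, -0.9, 17.4]
opening: 0.004
finger_force: 8.5
clock: 28.6
tool_pos: [0.5887, -0.2547, 0.2215]
eef_rot: [-0.057, 0.998, -0.001, -0.001]
contact_force: [0.1, -0.2, -0.0]
opening: 0.436
finger_force: 0.0
1 0.087 [[165.5, 182.9], [213.0, 182.8]]
1 0.0665 [[172.6, 178.3], [217.1, 178.2]]
[194 178] [(172, 31), (173, 37), (215, -24), (216, -38), (217, -28), (222, 87), (223, 81)]
2 0.087 [[252.1, 182.8], [299.7, 182.7]]
2 0.0665 [[253.7, 178.2], [298.2, 178.2]]
[275 178] [(254, -38), (255, -68), (298, 37), (299, 49)]
```

Both packs match the latched height, with edges where z = 0.0665 predicts. Next is the left pack, approached with the tool at 30° to stay clear of the mug.

```bash
python3 -m pendant '[[-1,[0,0,-30],[0,0,0]],[-1,[16,55,0],[0,0,0]],[-1,[16,55,0],[0,0,0]],[-1,[16,55,0],[0,0,0]],[-1,[16,55,0],[0,0,0]],[-1,[16,55,0],[0,0,0]],[-1,[0,55,0],[0,0,0]],[-1,[0,55,0],[0,0,0]]]' 30
python3 -m pendant '[[-1,[0,55,0],[0,0,0]],[-1,[0,50,0],[0,0,0]],[-1,[0,40,0],[0,0,0]],[-1,[0,0,0],[0,-8,0]],[-1,[0,0,0],[0,-8,0]],[-1,[0,0,0],[0,-8,0]],[-1,[0,0,0],[0,-6,0]],[-1,[0,0,0],[0,0,0]]]' 30
python3 -c "
from h import *
b=np.radians(30);g=pk(LL,[-26,0,-14]);z=pose(.075,b).as_matrix()[:,2]
plan(g-.1*z,.075,b)"
```

```text
clock: 29.65
tool_pos: [0.4663, 0.1214, 0.2507]
eef_rot: [-0.057, 0.998, 0.0, -0.001]
contact_force: [-0.4, 0.3, 0.3]
opening: 1.001
finger_force: 0.0
clock: 30.65
tool_pos: [0.4486, 0.2639, 0.2502]
eef_rot: [-0.058, 0.966, 0.013, 0.252]
contact_force: [1.0, 0.0, 0.5]
opening: 1.0
finger_force: 0.0
turn [ 1.02 -0.71  2.28] then shift [-13.   43.7 115.3]
```

```bash
python3 -m pendant '[[-1,[-13,20,0],[1,-0.7,2.3]],[-1,[0,24,0],[0,0,0]],[-1,[0,0,30],[0,0,0]],[-1,[0,0,40],[0,0,0]],[-1,[0,0,40],[0,0,0]],[-1,[0,0,5],[0,0,0]],[-1,[0,0,0],[0,0,0]]]' 30
python3 - <<'E'
from h import *
np.set_printoptions(precision=4,suppress=True)
b=np.radians(30);g=pk(LL,[-26,0,-14]);z=pose(.075,b).as_matrix()[:,2]
s=wrist('w14');plan(g-.1*z,.075,b)
cv2.imwrite('pics/w14.png',s['img'][100:,100:,::-1])
E
```

```text
clock: 31.52
tool_pos: [0.5152, 0.3129, 0.1582]
eef_rot: [-0.033, 0.965, 0.011, 0.259]
contact_force: [0.2, 0.2, -0.5]
opening: 1.0
finger_force: 0.0
turn [ 0.06  0.13 -0.37] then shift [ 2.  -0.6  1.3]
```

View pics/w14.png

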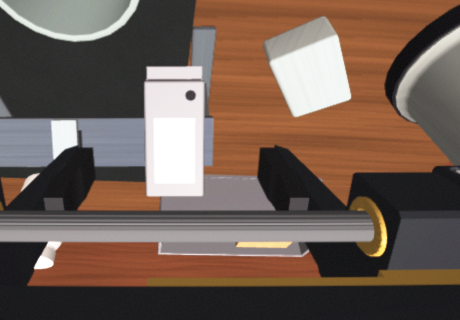

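That was the last view. The pack face runs from (246,180) to (303,295) in full-image pixels and is centred between the fingertips (about 190 and 360). The mug rim stays clear at upper left.

Run:
```python
from h import *
np.set_printoptions(precision=1,suppress=True)
s=load('w14');B=pose(.075,SL).as_matrix()*[-1,1,-1];o,d=ray(s,[(246,181),(303.5,181),(303,295.5),(247,295.5),(253,218),(295,218),(296,284),(253,284)],s['T'])
k=((np.array(LL)-o)@B[:,2])/(d@B[:,2]);p=o+d*k[:,None]
print((p-LL)@B*1000)
```

```text
[[-53.7 -20.9   0. ]
 [-53.4  21.7   0. ]
 [ 35.8  21.9  -0. ]
 [ 35.6 -21.9   0. ]
 [-25.8 -16.2  -0. ]
 [-25.6  15.5  -0. ]
 [ 26.4  16.4   0. ]
 [ 26.2 -17.    0. ]]
```

```bash
python3 -m pendant '[[-1,[4.5,0,25],[0,0,0]],[-1,[0,0,30],[0,0,0]],[-1,[0,0,25],[0,0,0]],[-1,[0,0,14],[0,0,0]],[-1,[0,0,6],[0,0,0]],[-1,[0,0,0],[0,0,0]],[-1,[0,0,0],[0,0,0]]]' 35
python3 -c "
from h import *
plan(pk(LL,[-29,0,-14]),.075,np.radians(30))"
```

```text
clock: 32.45
tool_pos: [0.5612, 0.3168, 0.0702]
eef_rot: [-0.033, 0.965, 0.011, 0.26]
contact_force: [-0.3, -0.1, -0.5]
opening: 1.001
finger_force: 0.0
turn [ 0.06  0.16 -0.34] then shift [ 0.6 -0.6  1.8]
```

```bash
python3 -m pendant '[[-1,[0.6,-0.6,1.5],[0,0,0]],[1,[0,0,0],[0,0,0]],[1,[0,0,0],[0,0,0]],[1,[0,0,0],[0,0,0]],[1,[0,0,0],[0,0,0]],[1,[0,0,0],[0,0,0]]]' 35
python3 -m pendant '[[1,[1.4,0,-4.5],[0,4.2,0]],[1,[0,0,0],[0,0,0]],[1,[1.4,0,-4.5],[0,4.2,0]],[1,[0,0,0],[0,0,0]],[1,[1.4,0,-4.5],[0,4.2,0]],[1,[0,0,0],[0,0,0]]]'
```

```text
clock: 33.2
tool_pos: [0.5616, 0.3156, 0.0677]
eef_rot: [-0.033, 0.965, 0.011, 0.26]
contact_force: [0.8, -0.3, 0.1]
opening: 0.507
finger_force: 35.0
clock: 33.95
tool_pos: [0.5525, 0.3147, 0.0779]
eef_rot: [-0.033, 0.988, 0.007, 0.153]
contact_force: [-0.0, 0.6, 1.2]
opening: 0.508
finger_force: 35.0
```

```bash
python3 -m pendant '[[1,[-4.5,0,-1.9],[0,0,0]],[1,[-4.5,0,-1.9],[0,0,0]],[1,[-4.3,0,-1.8],[0,0,0]],[1,[0,0,0],[0,0,0]]]'
python3 -m pendant '[[1,[3,0,-7.4],[0,0,0]],[1,[4,0,-9.6],[0,0,0]],[1,[0,0,0],[0,0,0]]]'
```

```text
clock: 34.45
tool_pos: [0.5633, 0.3157, 0.0875]
eef_rot: [-0.034, 0.988, 0.007, 0.153]
contact_force: [-0.1, -0.5, -1.4]
opening: 0.509
finger_force: 35.0
clock: 34.83
tool_pos: [0.5506, 0.3155, 0.1025]
eef_rot: [-0.035, 0.988, 0.007, 0.153]
contact_force: [0.7, -0.2, -1.3]
opening: 0.506
finger_force: 35.0
```

```bash
python3 -m pendant '[[1,[0,0,-25],[0,0,0]],[1,[-9,0,-40],[0,0,0]],[1,[-10,0,-45],[0,0,0]],[1,[-6,0,-40],[0,0,0]],[1,[0,0,0],[0,0,0]]]'
python3 - <<'E'
from h import *
np.set_printoptions(precision=1,suppress=True)
s=wrist('w15');plan([.5,.25,.26],PS,np.radians(-10))
print(s['img'][150:400:1,245:275].astype(int).mean((1,2)).round(0)[20:180].tolist())
im=s['img'].astype(np.uint8);gr=im.max(2)
m=(gr<70).astype(np.uint8);n,l,st,c=cv2.connectedComponentsWithStats(m)
print([(st[i].tolist(),c[i].round(1)) for i in range(1,n) if 80<st[i][4]<900 and 8<st[i][2]<32 and 8<st[i][3]<32])
E
```

```text
clock: 35.45
tool_pos: [0.5305, 0.3145, 0.2554]
eef_rot: [-0.034, 0.987, 0.009, 0.155]
contact_force: [0.7, -0.1, -1.7]
opening: 0.506
finger_force: 35.0
turn [ 0.1 27.7 -2.6] then shift [ 37.9 -59.1  -0.4]
[123.0, 124.0, 123.0, 123.0, 128.0, 164.0, 180.0, 181.0, 182.0, 182.0, 182.0, 180.0, 181.0, 181.0, 181.0, 180.0, 180.0, 180.0, 179.0, 179.0, 179.0, 180.0, 181.0, 182.0, 181.0, 180.0, 178.0, 179.0, 180.0, 180.0, 179.0, 178.0, 177.0, 178.0, 179.0, 180.0, 180.0, 180.0, 181.0, 179.0, 153.0, 118.0, 193.0, 238.0, 244.0, 245.0, 245.0, 245.0, 245.0, 245.0, 245.0, 245.0, 245.0, 245.0, 245.0, 245.0, 245.0, 245.0, 245.0, 245.0, 244.0, 228.0, 143.0, 63.0, 53.0, 63.0, 70.0, 70.0, 70.0, 70.0, 71.0, 72.0, 73.0, 73.0, 76.0, 103.0, 143.0, 177.0, 202.0, 224.0, 237.0, 241.0, 241.0, 241.0, 241.0, 241.0, 241.0, 241.0, 241.0, 241.0, 241.0, 241.0, 241.0, 241.0, 241.0, 240.0, 240.0, 240.0, 240.0, 240.0, 240.0, 240.0, 240.0, 240.0, 240.0, 240.0, 240.0, 240.0, 240.0, 240.0, 240.0, 240.0, 240.0, 239.0, 239.0, 240.0, 239.0, 239.0, 239.0, 239.0, 239.0, 239.0, 239.0, 239.0, 239.0, 239.0, 239.0, 239.0, 239.0, 239.0, 239.0, 239.0, 239.0, 238.0, 238.0, 238.0, 238.0, 238.0, 237.0, 224.0, 217.0, 124.0, 63.0, 57.0, 64.0, 101.0, 105.0, 82.0, 80.0, 106.0, 127.0, 121.0, 102.0, 138.0, 158.0, 113.0, 130.0, 141.0, 145.0, 141.0]
[]
```

```bash
cat > grip.py <<'E'
from h import *
from scipy.optimize import least_squares
def rows(s,x0,z0,a):
    Ti=np.linalg.inv(s['tool_from_camera']);o=[]
    for x,z in((-55,-10.5),(-45,-10.5),(-45,16.5)):
        dx,dz=x-x0,z-z0
        # tool axes in pack frame: x_t=(-cos a, sin a), z_t=(-sin a,-cos a)
        p=np.array([-np.cos(a)*dx+np.sin(a)*dz,0,-np.sin(a)*dx-np.cos(a)*dz])/1000
        q=Ti@np.r_[p,1];o.append(s['camera_matrix'][1,1]*q[1]/q[2]+s['camera_matrix'][1,2])
    return np.array(o)
def fit(s,m,z0,a0):
    for z in(z0-2,z0,z0+2):
        f=least_squares(lambda v:rows(s,v[0],z,v[1])-m,[-20,a0]);print('z0',z,'x0',round(f.x[0],1),'ang',round(np.degrees(f.x[1]),1),f.fun.round(1))
if __name__=='__main__':
    fit(load('w3'),[127,149,157],-10,0);fit(load('w10'),[210.5,229.5,254],-14,0);fit(load('w15'),[212,232.3,246.5],-14,.17)
E
python3 grip.py
```

```text
z0 -12 x0 15.9 ang 0.4 [ 0.1 -0.1  0. ]
z0 -10 x0 15.8 ang 0.1 [ 0.2 -0.2  0. ]
z0 -8 x0 15.6 ang -0.1 [ 0.3 -0.3  0. ]
z0 -16 x0 -23.2 ang 0.1 [-0.  0.  0.]
z0 -14 x0 -23.8 ang -0.4 [ 0.1 -0.1 -0. ]
z0 -12 x0 -24.5 ang -1.0 [ 0.3 -0.3 -0. ]
z0 -16 x0 -26.3 ang 9.2 [ 0.5 -0.5 -0. ]
z0 -14 x0 -26.6 ang 8.9 [ 0.6 -0.6 -0. ]
z0 -12 x0 -27.0 ang 8.6 [ 0.7 -0.7 -0. ]
```

The fit gives the TCP at pack (-26.5, -14) mm with the pack 9° steeper than the tool, so the tool goes to -9° tilt over bay 3.

```bash
python3 -m pendant '[[1,[0,0,0],[0,7,-0.7]],[1,[0,0,0],[0,7,-0.7]],[1,[0,0,0],[0,6.5,-0.6]],[1,[0,0,0],[0,6.5,-0.6]],[1,[0,-45,0],[0,0,0]],[1,[0,-50,0],[0,0,0]],[1,[0,-50,0],[0,0,0]],[1,[0,-50,0],[0,0,0]]]' 35
python3 -c "
from h import *
plan(bay(3,-.0275,.2),PS,np.radians(-9))"
```

```text
clock: 36.5
tool_pos: [0.5519, 0.1164, 0.2496]
eef_rot: [-0.057, 0.995, -0.006, -0.084]
contact_force: [0.4, 0.5, -1.9]
opening: 0.506
finger_force: 35.0
turn [-0.13 -0.64 -0.07] then shift [   2.8 -290.2   50.7]
```

```bash
python3 -m pendant '[[1,[0,-48,0],[0,-0.6,0]],[1,[1,-48,0],[0,0,0]],[1,[0,-48,0],[0,0,0]],[1,[1,-48,0],[0,0,0]],[1,[0,-48,0],[0,0,0]],[1,[1,-48,0],[0,0,0]],[1,[0,0,50],[0,0,0]],[1,[0,0,0],[0,0,0]]]' 35
python3 - <<'E'
from h import *
s=wrist('w16');plan(bay(3,-.0275,.08),PS,np.radians(-9))
d=np.diff(s['img'][:,245:275].astype(int).mean((1,2)));print([(i,int(d[i])) for i in range(195,260) if abs(d[i])>12])
E
```

```text
clock: 37.5
tool_pos: [0.5707, -0.1699, 0.1982]
eef_rot: [-0.057, 0.995, -0.004, -0.083]
contact_force: [0.1, -0.1, -1.8]
opening: 0.505
finger_force: 35.0
turn [ 0.05 -0.18  0.02] then shift [-20.   -4.9 119.2]
[(197, 17), (198, 57), (199, -20), (200, -78), (201, -50), (205, 22), (206, 79), (207, 32), (209, -32), (210, -70), (212, 40), (213, 14), (231, 17), (235, -60), (236, -62), (244, 17), (245, 27), (246, 21)]
```

```bash
python3 -m pendant '[[1,[-8,-2.5,45],[0,0,0]],[1,[-7,-2.4,42],[0,0,0]],[1,[-5,0,32],[0,0,0]],[1,[0,0,0],[0,0,0]],[1,[0,0,0],[0,0,0]]]' 35
python3 -c "
from h import *
plan(bay(3,-.0275,.0565),PS,np.radians(-9))"
```

```text
clock: 38.17
tool_pos: [0.5782, -0.1719, 0.0846]
eef_rot: [-0.057, 0.995, -0.004, -0.076]
contact_force: [0.2, -0.2, -1.8]
opening: 0.51
finger_force: 35.0
turn [-0.01  0.32  0.02] then shift [-0.7 -0.8 28.3]
```

```bash
python3 -m pendant '[[1,[3.7,-0.8,0.6],[0,0.3,0]],[1,[-1.9,0,12],[0,0,0]],[1,[-1.3,0,8],[0,0,0]],[1,[-0.8,0,5],[0,0,0]],[1,[-0.3,0,2],[0,0,0]],[1,[0,0,0],[0,0,0]],[1,[0,0,0],[0,0,0]]]' 35
python3 -c "
from h import *
plan(bay(3,-.0275,.0565),PS,np.radians(-9))"
```

```text
clock: 39.05
tool_pos: [0.5745, -0.174, 0.056]
eef_rot: [-0.057, 0.995, -0.005, -0.078]
contact_force: [0.3, -0.5, 4.8]
opening: 0.506
finger_force: 35.0
turn [-0.01  0.04 -0.06] then shift [-0.1  0.9 -0.5]
```

```bash
python3 -m pendant '[[-0.42,[0,0,0],[0,0,0]],[-0.42,[0,0,0],[0,0,0]],[-0.42,[0,0,0],[0,0,0]],[-0.42,[4,0,-25],[0,0,0]],[-0.42,[6,0,-40],[0,0,0]],[0.9,[0,0,0],[0,-9,0]],[1,[0,0,0],[0,0,0]]]' 30
python3 - <<'E'
from h import *
np.set_printoptions(precision=1,suppress=True)
s=wrist('w17');plan(bay(3,0,.1),PS)
Ti=np.linalg.inv(s['T'])
def prj(p):
    q=Ti@np.r_[p,1];return s['camera_matrix'][:2,:2]@np.array([q[0]/-q[2],q[1]/q[2]])+s['camera_matrix'][:2,2]
g=s['img'].astype(int);c=prj(bay(3,-.034,.087));print('exp near edge',prj(bay(3,-.045,.087)),'lab',prj(bay(3,-.017,.087)),'sides',prj(bay(3,-.034,.087)-np.r_[.0225*EY,0])[0],prj(bay(3,-.034,.087)+np.r_[.0225*EY,0])[0])
c=c.astype(int);d=np.diff(g[:,c[0]-25:c[0]-5].mean((1,2)));print([(i,int(d[i])) for i in range(c[1]-50,c[1]+60) if abs(d[i])>15])
d=np.diff(g[c[1]-2:c[1]+2].mean((0,2)));print([(i,int(d[i])) for i in range(c[0]-60,c[0]+60) if abs(d[i])>20])
E
```

```text
clock: 39.92
tool_pos: [0.5709, -0.1752, 0.1225]
eef_rot: [-0.058, 0.998, -0.001, -0.003]
contact_force: [0.1, -0.1, 0.0]
opening: 0.508
finger_force: 0.0
turn [-0.1 -0.3 -0. ] then shift [-29.8   1.8  22.1]
exp near edge [277.1 217.5] lab [277.  257.5] sides 242.16972747609057 311.9615197197858
[(185, 34), (188, -19), (189, -28), (194, -37), (195, -23), (196, 50), (197, 22), (213, -38), (214, -49), (215, -15), (222, 29), (223, 24), (262, 48), (263, 25)]
[(242, -61), (243, -46), (311, 80), (312, 26)]
```

The position matches how pack 2 sat before it latched. Pressing.

```bash
python3 -m pendant '[[1,[-30,1.8,0],[0,0,0]],[1,[0,0,0],[0,0,0]],[1,[0,0,22],[0,0,0]],[1,[0,0,10],[0,0,0]],[1,[0,0,5],[0,0,0]],[1,[0,0,4],[0,0,0]],[1,[0,0,4],[0,0,0]],[1,[0,0,0],[0,0,0]]]' 30
python3 -m pendant '[[1,[0,0,4],[0,0,0]],[1,[0,0,3],[0,0,0]],[1,[0,0,3],[0,0,0]],[1,[0,0,2],[0,0,0]],[1,[0,0,0],[0,0,0]]]' 30
python3 -m pendant '[[1,[0,0,1.5],[0,0,0]],[1,[0,0,0],[0,0,0]]]' 30
```

```text
clock: 40.98
tool_pos: [0.6012, -0.1693, 0.0761]
eef_rot: [-0.057, 0.998, -0.001, -0.003]
contact_force: [-3.6, -0.8, 6.2]
opening: 0.002
finger_force: 2.9
clock: 41.6
tool_pos: [0.6013, -0.1693, 0.0641]
eef_rot: [-0.057, 0.998, -0.001, -0.003]
contact_force: [-3.7, -0.3, 6.2]
opening: 0.005
finger_force: 2.8
clock: 41.85
tool_pos: [0.6014, -0.1693, 0.0635]
eef_rot: [-0.057, 0.998, -0.001, -0.003]
contact_force: [-5.6, -0.8, 11.0]
opening: 0.005
finger_force: 5.9
```

```bash
python3 -m pendant '[[1,[0,0,1],[0,0,0]],[1,[0,0,0],[0,0,0]],[1,[0,0,-20],[0,0,0]],[1,[0,0,-45],[0,0,0]],[1,[0,0,-50],[0,0,0]],[1,[0,0,-50],[0,0,0]],[1,[30,0,0],[0,0,0]],[1,[0,0,0],[0,0,0]]]' 30
cat > chk.py <<'E'
from h import *
from plant import cams
np.set_printoptions(precision=1,suppress=True)
s=wrist('w18')
Ti=np.linalg.inv(s['T'])
def prj(p):
    q=Ti@np.r_[p,1];return s['camera_matrix'][:2,:2]@np.array([q[0]/-q[2],q[1]/q[2]])+s['camera_matrix'][:2,2]
g=s['img'].astype(int)
for k in(1,2,3):
    for z in(.087,.0665):print(k,z,[prj(bay(k,-.036,z)+np.r_[y*EY,0]).round(1).tolist() for y in(-.0225,.0225)])
    c=prj(bay(k,-.036,.0665)).astype(int);d=np.diff(g[c[1]-2:c[1]+2].mean((0,2)));print(c,[(i,int(d[i])) for i in range(max(c[0]-45,0),min(c[0]+45,559)) if abs(d[i])>20])
t=cams.snapshot('scene');np.save('pics/sceneE.npy',t,allow_pickle=True)
t=cams.snapshot('top');np.save('pics/topE.npy',t,allow_pickle=True)
E
python3 chk.py
python3 - <<'E'
from h import *
a=load('topE')['img'];b=load('scene0')
# ball: darkest in the supply area of scene
for n in('scene0','sceneE'):
    im=load(n)['img'][255:300,235:285].max(2);m=(im<28).astype(np.uint8)
    k=cv2.morphologyEx(m,cv2.MORPH_OPEN,np.ones((5,5)));nn,l,st,c=cv2.connectedComponentsWithStats(k);print(n,[(st[i].tolist(),(c[i]+[235,255]).round(1).tolist()) for i in range(1,nn)])
plan([.56,.0,.20],.0)
E
```

```text
clock: 42.85
tool_pos: [0.572, -0.1731, 0.2271]
eef_rot: [-0.057, 0.998, -0.001, -0.002]
contact_force: [0.5, -1.0, 0.2]
opening: 0.008
finger_force: 0.0
1 0.087 [[83.2, 188.9], [129.4, 188.9]]
1 0.0665 [[95.2, 184.0], [138.6, 184.0]]
[116 184] [(72, -35), (73, -41), (96, 44), (97, 20), (137, -21), (138, -36), (139, -29), (145, 23), (147, -37), (152, 96), (153, 82)]
2 0.087 [[167.4, 188.8], [213.7, 188.8]]
2 0.0665 [[174.3, 184.0], [217.7, 184.0]]
[195 184] [(152, 96), (153, 82), (176, -65), (218, -39), (219, -35), (223, 63), (224, 91), (225, 21)]
3 0.087 [[251.9, 188.8], [298.2, 188.8]]
3 0.0665 [[253.4, 184.0], [296.9, 184.0]]
[275 183] [(252, -23), (253, -66), (296, 69), (297, 22)]
scene0 []
sceneE []
turn [ 0.01 -0.15  6.54] then shift [ 13.9 172.3  26.1]
```

All three packs sit at latched height. Now the lever.

```bash
python3 -m pendant '[[1,[0,45,0],[0,0,6]],[1,[0,45,0],[0,0,0]],[1,[0,45,0],[0,0,0]],[1,[0,45,0],[0,0,0]],[1,[0,0,0],[0,0,0]]]' 30
python3 -c "
from h import *
plan([.59,.0085,.134],.0)"
```

```text
clock: 43.62
tool_pos: [0.5673, 0.0131, 0.2267]
eef_rot: [-0.009, 1.0, 0.002, -0.001]
contact_force: [-0.1, -0.1, -0.1]
opening: 0.005
finger_force: 0.0
turn [ 0.2  -0.11  1.01] then shift [-22.7  -4.6  92.7]
```

```bash
python3 -m pendant '[[1,[-18,-4.6,0],[0,0,1]],[1,[0,0,45],[0,0,0]],[1,[0,0,48],[0,0,0]],[1,[0,0,0],[0,0,0]],[1,[-20,0,0],[0,0,0]],[1,[-15,0,0],[0,0,0]],[1,[-12,0,0],[0,0,0]],[1,[-12,0,0],[0,0,0]]]' 30
python3 -m pendant '[[1,[-12,0,0],[0,0,0]],[1,[-10,0,0],[0,0,0]],[1,[-8,0,0],[0,0,0]],[1,[-6,0,0],[0,0,0]],[1,[0,0,0],[0,0,0]]]'
```

```text
clock: 44.62
tool_pos: [0.6449, 0.0028, 0.1354]
eef_rot: [0.004, 1.0, 0.0, -0.001]
contact_force: [-1.5, 0.4, 1.9]
opening: 0.002
finger_force: 0.6
clock: 45.25
tool_pos: [0.6777, 0.0025, 0.133]
eef_rot: [0.003, 1.0, -0.001, -0.004]
contact_force: [-7.2, -0.7, 3.0]
opening: 0.007
finger_force: 3.1
```

```bash
python3 -m pendant '[[1,[-3,0,0],[0,0,0]],[1,[-3,0,0],[0,0,0]],[1,[0,0,0],[0,0,0]]]'
```

```text
clock: 45.62
tool_pos: [0.6783, 0.0025, 0.1328]
eef_rot: [0.002, 1.0, -0.002, -0.009]
contact_force: [-20.4, -1.3, 11.2]
opening: 0.004
finger_force: 9.6
```

At the end stop. I'll back off, retract and verify.

```bash
python3 -m pendant '[[1,[12,0,0],[0,0,0]],[1,[30,0,0],[0,0,0]],[1,[20,0,-40],[0,0,0]],[1,[20,0,-60],[0,0,0]],[1,[40,0,0],[0,0,0]],[1,[40,0,0],[0,0,0]],[1,[0,0,0],[0,0,0]]]' 30
python3 - <<'E'
from h import *
from plant import cams
for n in('scene','top'):
    s=cams.snapshot(n);np.save(f'pics/{n}F.npy',s,allow_pickle=True)
t0,t1=load('top0')['img'].astype(int),load('topF')['img'].astype(int)
s0,s1=load('scene0')['img'].astype(int),load('sceneF')['img'].astype(int)
P=load('scene0')
def pr(S,p):
    q=S['camera_from_world']@np.r_[p,1];return (S['camera_matrix'][:2,:2]@np.array([q[0]/-q[2],q[1]/q[2]])+S['camera_matrix'][:2,2]).round(0)
print('off ball',pr(P,[.636,.009,.141]),'on ball',pr(P,[.703,.009,.141]))
for nm,a in(('off',[.636,.009,.141]),('on',[.703,.009,.141])):
    c=pr(P,a).astype(int);print(nm,s0[c[1]-2:c[1]+3,c[0]-2:c[0]+3].mean((0,1)),s1[c[1]-2:c[1]+3,c[0]-2:c[0]+3].mean((0,1)))
print('mug diff top',abs(t1-t0)[205:255,160:210].mean(),'cups',abs(t1-t0)[205:240,380:418].mean(),'lookalike',abs(t1-t0)[205:252,320:355].mean())
print('mug diff scene',abs(s1-s0)[210:270,358:400].mean(),'cups',abs(s1-s0)[178:218,160:195].mean())
E
```

```text
clock: 46.5
tool_pos: [0.5221, 0.0032, 0.2334]
eef_rot: [0.003, 1.0, -0.001, -0.002]
contact_force: [0.8, 0.3, -0.3]
opening: 0.009
finger_force: 0.0
off ball [257. 271.] on ball [248. 298.]
off [39.76 38.36 40.28] [41.32 42.2  42.04]
on [65.44 64.2  64.76] [38.36 37.08 39.08]
mug diff top 8.3268 cups 112.88822055137845 lookalike 7.609321175278622
mug diff scene 1.7547619047619047 cups 1.9559523809523809
```

```bash
python3 -c "
from plant import r
print(r.finish_job())"
```

```text
the job is handed in; nothing more can be done
None
```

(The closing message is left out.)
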